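Put the spare tablet away in the turning-cap tablet box

TASK

A spare oblong dishwasher tablet is lying on the lower board of the wooden rack, under the wire shelf. Turn the clear cap of the round tablet box by its bar until its opening is right over the compartment that already holds an oblong tablet, drop the spare one in through the opening to join it, then turn the cap on to its end stop so that the opening is over the blank quarter and the box is shut. Leave the other things where they are and let go of everything.

Things in the scene. Friction and masses are not known exactly. Their poses are not given: they have to be found in the camera images.
- box: Round grey tablet box, 200 mm across, fixed, any yaw; origin at the centre of its underside. Walls 3 mm thick on the diagonals make four quarters, each centred on an axis of the box: +x holds the round tab, +y and -y the oblong tablet and the stick (either way round), -x is blank, decked over. Inner floor 4 mm, wall top 46 mm above the worktop.
- cap (a joint): Angle (rad) of the box's clear cap, counter-clockwise from above. 0: opening over the box's +x quarter; +1.571: over +y; -1.571: over -y; +3.142 and -3.142: end stops, opening over the blank quarter (shut); so from +y go on turning positive, from -y negative. Stays where it is left; friction 0.06 N m. The cap is a plate 204 mm across, underside 48, top 52 mm above the worktop.
- opening (a point): Middle of the cap's one opening, on the cap's top face, 62 mm from its axis, 52 mm above the worktop; x points outward from the axis. The opening is a sector from 32 to 92 mm radius, 36 degrees to either side of its middle, edged with a white strip 2 to 3 mm high.
- knob (a point): Middle of the top of the steel bar grip on the cap's axis, 82 mm above the worktop. The upright bar is 16 mm thick (x, towards the opening) and 50 mm long (y, square to the opening's direction), and rises 30 mm above the cap.
- comp_left (a point): Middle of the box's +y compartment, on its floor, 62 mm from the axis.
- comp_right (a point): Middle of the box's -y compartment, on its floor, 62 mm from the axis.
- tablet: The spare tablet: white oblong block 36 (x) x 26 (y) x 18 (z) mm, rounded edges, about 22 g, origin at the centre of its underside. Lies flat on the rack's lower board, x pointing away from the robot, its middle 7 to 21 mm behind the wire shelf's front bar, so it can only be taken with the tool slanting in from the front, some 40 degrees from vertical.
- tablet_in_box: White oblong tablet of the same shape and size (36 x 26 x 18 mm), lying flat in the +y or -y compartment of the box; marks the compartment to use. Origin at the centre of its underside.
- round_tab: White round tab, 32 mm across, 12 mm high, in the box's +x compartment. Origin at the centre of its underside. To be left there.
- drain_stick: White stick 46 x 12 x 12 mm in the box's other y compartment. Origin at the centre of its underside. To be left there.
- rack: Wooden two-tier rack, fixed, 324 mm wide (y), front to -x; origin on the worktop. Lower board: x -120 to +65 mm, top at 18 mm, a 6 mm high, 6 mm thick lip along its front. Upper tier: a board (x -15 to +65, underside at 168, top at 180 mm) and before it a steel wire shelf of 6 mm bars at 174 mm height, reaching to x = -75. Side panels 12 mm thick at y = -156 and +156 mm, x -15 to +65.
- jar_a: Spice jar 45 mm across, 106 mm high, standing on the rack's upper board. Origin under its centre. Bystander.
- jar_b: The other such spice jar on the rack's upper board. Bystander.
- honey: Honey jar 63 mm across, 94 mm high, on the worktop. Origin under its centre. Bystander.
- mug: Striped mug 88 mm across, 92 mm high, with handle, on the worktop. Origin at the centre of its outline, handle included. Bystander.

How it is judged (in metres and radians):
On the way, in this order (a step that is already met when the one before it is completed fails the run):
1. The cap's opening is over the compartment that holds the oblong tablet, within 12 mm at the middle of the opening (((horizontal distance between tablet_in_box and comp_left below 0.045 m and horizontal distance between opening and comp_left below 0.012 m) or (horizontal distance between tablet_in_box and comp_right below 0.045 m and horizontal distance between opening and comp_right below 0.012 m))), for 0.2 s.
2. The spare tablet has been lifted off the rack (height (world z) of tablet above 0.06 m), for 0.1 s.
3. The spare tablet lies in the compartment with the other oblong tablet (both within 45 mm of its middle) ((horizontal distance between each of tablet_in_box, tablet and comp_left below 0.045 m or horizontal distance between each of tablet_in_box, tablet and comp_right below 0.045 m) and height (world z) of tablet below 0.04 m and linear speed of tablet below 0.03 m/s), for 0.2 s.
At the end, for the whole second after the job is handed in: Both oblong tablets lie at rest in the same compartment (within 45 mm of its middle, below the cap), the cap is turned to within 0.14 rad of an end stop with its opening over the blank quarter, and the round tab and the stick are within 30 mm of where they were, in the box (all of step 3 and (value of joint cap above 3 rad or value of joint cap below -3 rad) and distance of each of round_tab, drain_stick from where it was at the start of the episode below 0.03 m and height (world z) of each of round_tab, drain_stick below 0.04 m); the robot touches nothing.
It fails at once if A spice jar on the rack is tipped or shifted by more than 30 mm (distance of any of jar_a, jar_b from where it was at the start of the episode above 0.03 m or angle between any of jar_a, jar_b's own z axis and vertical above 0.4 rad).
It fails at once if The honey jar or the mug is shifted by more than 30 mm or tipped (distance of any of honey, mug from where it was at the start of the episode above 0.03 m or angle between any of honey, mug's own z axis and vertical above 0.4 rad).
It also fails if it takes over 72 s, if anything falls off the work surface, if the arm or the gripper's body presses on something with over 40 N, if the wrist force passes 120 N, or if a joint passes its speed limit or range.

ROBOT

A 7-joint arm with a two-finger parallel gripper is mounted at the origin on a cart in front of the work surface, level with it; the furniture and walls round the work are solid. World frame = base frame: x ahead of the robot, y to its left, z up, the work surface at z = 0. Lengths are in m, angles in degrees, forces in N, time in s.
With the tool pointing down it reaches from about 0.425 to 0.95 m from the base axis. Payload 4.7 kg.
Tool frame: the origin (TCP) lies midway between the tips of the shut fingers; the grasp point (between the pads) lies 19 mm behind it; z points along the fingers, y is the line along which they close (so a half turn about z gives the same grasp; the last joint's range is limited). The gripper opens to 85 mm and grips with 20 to 120 N. Pads are 22 mm wide; open, the fingers measure 114 mm over their backs; the gripper's body (76 mm by 85 mm) begins 54 mm behind the grasp point. The pads swing forward as they close: fully open they stand 13 mm farther back than shut.
Start: joints at [-67.202, 26.849, -2.785, 87.806, 1.381, 65.374, -4.715], TCP at [0.279, 0.614, 0.231] pointing down, gripper open.
Joint ranges: [-148.3, 148.3], [-19.14, 114.17], [-79.39, 73.82], [5.75, 140.21], [-59.74, 239.74], [12.07, 113.84], [-152.46, 152.46]. Speed limits (degrees/s): [147.25, 147.25, 180, 180, 180, 180, 180].

INTERFACE

Orientations are given as a 3x3 rotation matrix whose columns are the frame's x, y, z axes.
In Python, from plant import * gives the robot as it stands.
- The arm moves only by the tool play_rows, never from a script. Its argument "motion" is a list of rows, each a list of 3 entries, a list of its own where there are three numbers: the closure, from -1 (fully open) to 1 (shut), then the shift along the tool's x, y, z each as a share of 0.02 m, from -1 to 1, then the turn about the tool's z as a share of 0.1 rad, from -1 to 1. In form: [[jaw, [tx, ty, tz], twist], ...]. A call has 1 to 5 rows; each row shifts and turns the commanded pose from where the row before left it, along the tool's axes as they then stand; what a row does not reach is not made up. A row lasts 1/10 s, in which the tool goes at most 50 mm and 8.59 degrees, less where a joint would pass 70% of its speed; a pose out of reach is approached as far as the arm can. A call with a number of a shift or a turn outside -1 to 1 is refused whole. A call with a gripper value outside its range is refused whole. The fingers move at their own pace and stop on an object; the grip force is fixed at half the most. Time passes only in rows, so rows that do not move let the fingers close. It gives the time, the measured TCP pose, the force, the opening and the grip force at its end, in the units of the state.
- get_state(): the state, without advancing time (a new reading comes with each control period).
- grab_frame(name): name is "scene" or "side" or "wrist"; returns a dict with "img" (384x512x3 uint8, red, green, blue), "range_z" (384x512 float32, m along the optical axis (not along the pixel's ray), 0 where there is no reading), "fx", "fy", "cx", "cy" (pixels), "rvec" (rotation vector, rad) and "tvec" (3), from world to camera coordinates, as OpenCV has them. Camera axes: x right, y down, z forward; pixel columns grow to the right and rows downward; lengths in m; the calibration is good to about 2 mm. A picture is of the moment at which its call begins.
- close_job(): hands the job in; it is judged then, once.
Trained networks look in the newest picture that a camera, given by its name, has taken for a name from the list of things; names that differ only in an ending like _2 or _b are one class to them, and where a whole thing is asked for, a point or a joint stands for the part that bears it (a point fixed in the world has none). Each returns a list of dicts, best first, with "score" (0 to 1); they miss things now and then, are a little off and sometimes report something else, mostly with a low value. They report only what shows in the picture. A call takes as long as a camera call.
- search_frame(camera, target): "rect" ([left, top, width, height] in pixels, round what is visible of it).
- trace(camera, target): "region" (384x512 bool, what is visible of it) and "rect" ([left, top, width, height] in pixels, round what is visible of it).
The state is a dict: "time_s": time; "q": joint angles; "dq": joint speeds; "tau": joint torques, N m; "position": TCP position; "tcp_rot": TCP orientation; "wrist_force": force on the tool from outside, world axes, zero at the start; "torque": the same for the moment, N m; "grip_width": opening from 0.0 (shut) to 1.0 (fully open); "gripper_force": force on a finger pad.
Only numpy, scipy, OpenCV 4.12 (cv2) and the standard library are available. Lean on these libraries where they do the work, as an engineer would, in place of code of your own. Each camera call takes 0.05 s, during which the arm holds its last target. There are 200 camera calls.

## Working session

There is one attempt and no reset: what is moved stays moved. The work goes in short steps, Python scripts to look and compute and a tool call to move; the robot and the scene stay as the last step left them, time stands still between calls to the robot, and variables do not carry over. Pictures are saved under pics/ and viewed, at most 10 in all, crops included, and the job is handed in when it is done.

Besides the shell and the picture viewer there is one more tool, called after "Request:" as name(argument=value, ...), one argument or row to a line, values as JSON. play_rows: Moves the arm, as the interface text tells. Shift numbers are shares of 0.02 m and turn numbers shares of 0.1 rad, none past 1 either way. Its arguments: {"type":"object","properties":{"motion":{"type":"array","items":{"type":"array"}}},"required":["motion"]}

```bash
ls; mkdir -p pics
cat > h.py <<'E'
import numpy as np, cv2
from plant import *
def T(f):
    R,_=cv2.Rodrigues(np.array(f["rvec"],float)); return R,np.array(f["tvec"],float).reshape(3)
def cloud(f):
    z=f["range_z"]; v,u=np.indices(z.shape); R,t=T(f)
    P=np.stack([(u-f["cx"])/f["fx"]*z,(v-f["cy"])/f["fy"]*z,z],-1)
    W=(P-t)@R; W[z<=0]=np.nan; return W
def onplane(f,u,v,h):
    R,t=T(f); d=R.T@np.array([(u-f["cx"])/f["fx"],(v-f["cy"])/f["fy"],1]); c=-R.T@t
    return c+d*(h-c[2])/d[2]
def proj(f,p):
    R,t=T(f); c=R@np.array(p)+t; return f["fx"]*c[0]/c[2]+f["cx"],f["fy"]*c[1]/c[2]+f["cy"]
def save(n,img): cv2.imwrite("pics/"+n+".png",cv2.cvtColor(img,cv2.COLOR_RGB2BGR))
E
python3 - <<'E'
from h import *
np.set_printoptions(precision=4,suppress=True)
s=get_state(); print(s["time_s"],s["position"]);print(np.array(s["tcp_rot"]))
import pickle
D={}
for c in ["scene","side"]:
    f=grab_frame(c); D[c]=f; W=cloud(f)
    R,t=T(f); print(c,"campos",-R.T@t,f["fx"])
    save(c+"0",f["img"])
    for n in ["box","opening","knob","tablet","tablet_in_box","round_tab","drain_stick","rack","jar_a","honey","mug"]:
        for r in trace(c,n)[:3]:
            if r["score"]<.3: continue
            m=r["region"]; w=W[m]; v,u=np.nonzero(m)
            print(n,round(r["score"],2),np.array(r["rect"]).round(),"px",u.mean().round(1),v.mean().round(1),"med",np.nanmedian(w,0),"max",np.nanpercentile(w,97,axis=0))
pickle.dump(D,open("d0.pkl","wb"))
E
```

```text
pics
0.0 [0.2792 0.6139 0.2302]
[[-0.9103  0.414  -0.0008]
 [ 0.414   0.9103 -0.0018]
 [-0.0001 -0.002  -1.    ]]
scene campos [-0.0374 -0.3601  0.8878] 416.3193752144478
box 0.61 [268. 263.  91.  88.] px 314.8 306.0 med [ 0.4672 -0.2387  0.0467] max [ 0.566  -0.1407  0.0566]
opening 0.9 [271. 262.  93.  84.] px 319.1 304.2 med [ 0.4712 -0.2465  0.0472] max [ 0.5662 -0.1451  0.0681]
opening 0.46 [271. 262.  93.  86.] px 314.9 306.0 med [ 0.4672 -0.239   0.0467] max [ 0.5647 -0.1411  0.0568]
knob 0.91 [273. 262.  87.  85.] px 319.1 304.2 med [ 0.4712 -0.2463  0.0472] max [ 0.5673 -0.146   0.0678]
knob 0.6 [328. 201.  34.  45.] px 344.9 222.2 med [ 0.7145 -0.2148  0.0593] max [ 0.7834 -0.1774  0.0908]
tablet 0.64 [178. 197.  14.  14.] px 184.6 202.8 med [0.6109 0.2251 0.0334] max [0.634  0.2517 0.0375]
tablet_in_box 0.67 [267. 263.  92.  91.] px 315.1 305.7 med [ 0.4681 -0.2392  0.0467] max [ 0.5651 -0.1409  0.0567]
tablet_in_box 0.62 [272. 263.  90.  82.] px 319.4 303.9 med [ 0.4725 -0.2468  0.0472] max [ 0.5674 -0.1461  0.0682]
tablet_in_box 0.45 [295. 289.   6.   6.] px 297.9 290.4 
[... 1094 characters left out ...]
px 322.6 282.1 med [ 0.4726 -0.2336  0.0488] max [ 0.5673 -0.1438  0.0652]
rack 0.62 [111. 114. 142. 118.] px 186.9 171.1 med [0.6634 0.1756 0.0212] max [0.7363 0.3433 0.1825]
rack 0.38 [280. 238.  85.  88.] px 326.6 281.6 med [ 0.4797 -0.2439  0.0491] max [ 0.5692 -0.1456  0.0743]
jar_a 0.81 [133.  94.  28.  44.] px 146.4 111.9 med [0.6959 0.271  0.2574] max [0.7246 0.2966 0.2879]
jar_a 0.72 [169. 104.  28.  45.] px 182.2 126.1 med [0.6801 0.1753 0.2573] max [0.7101 0.197  0.288 ]
honey 0.82 [278. 152.  22.  38.] px 288.1 169.2 med [ 0.7441 -0.0777  0.0903] max [ 0.7866 -0.0482  0.0969]
mug 0.79 [323. 164.  32.  45.] px 335.1 189.1 med [ 0.7399 -0.2145  0.0561] max [ 0.7784 -0.1763  0.0926]
```

```bash
python3 -c "
import cv2,numpy as np
a=cv2.imread('pics/scene0.png');b=cv2.imread('pics/side0.png')
cv2.imwrite('pics/both0.png',cv2.resize(np.hstack([a,b]),(800,300)))"
```

```text
(no output)
```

View pics/scene0.png

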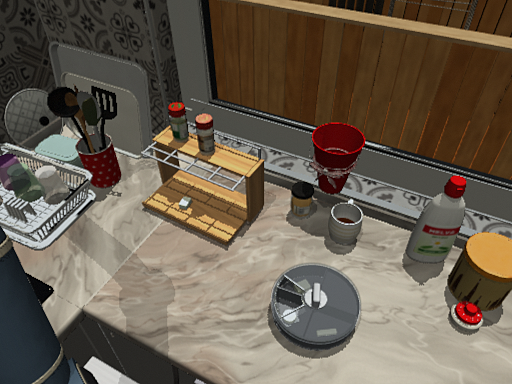

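View pics/side0.png

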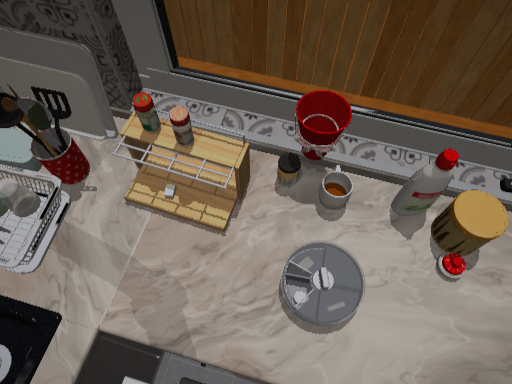

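Scene: rack left with the tablet at about (185,203), box at (316,305) with knob (316,293) and dark opening wedge at (288,290). Side view shows the same: box (322,283), tablet (170,190). I'll zoom in on the box and the rack.

Run:
```python
import cv2,numpy as np
a=cv2.imread('pics/scene0.png');b=cv2.imread('pics/side0.png')
z=lambda i,x,y,w,h:cv2.resize(i[y:y+h,x:x+w],(400,300),interpolation=cv2.INTER_CUBIC)
o=np.vstack([np.hstack([z(a,256,258,120,90),z(b,262,237,120,90)]),np.hstack([z(a,140,130,132,99),z(b,110,120,132,99)])])
cv2.imwrite('pics/zoom0.png',o)
```

```text
(no output)
```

View pics/zoom0.png

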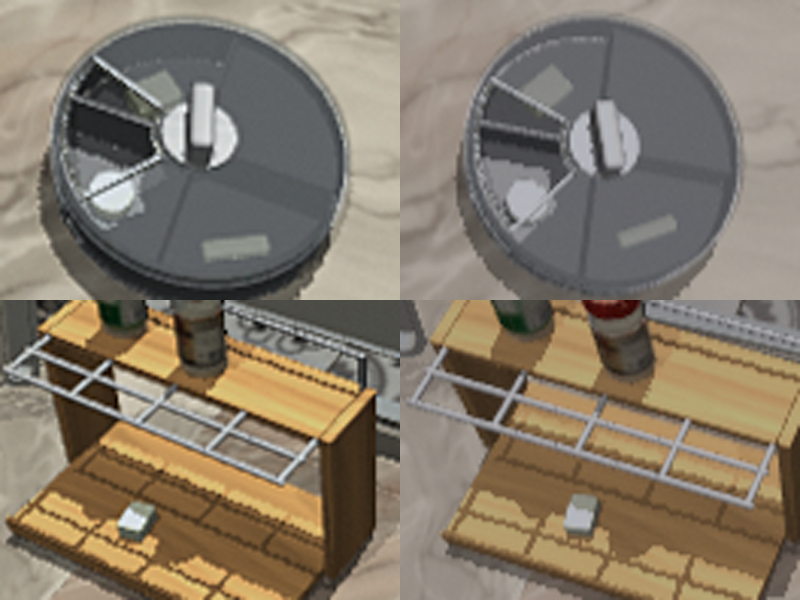

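Top crops: clear cap; opening wedge on the left straddling round tab (lower left) and oblong (upper left, crop (548,88)); stick lower right, blank upper right, so the oblong is in −y and the cap must turn clockwise. Bottom: tablet sits in front part of board, under the wire shelf's front bar.

```bash
cat >> h.py <<'E'
def plan(target,dyaw=0,s=None,n=None):
    """target: list of (xyz, twist rad) waypoints -> rows of shift shares/twist shares"""
    s=s or get_state(); R=np.array(s["tcp_rot"]); p=np.array(s["position"])
    for xyz,tw in target:
        d=np.array(xyz)-p; m=n or int(np.ceil(max(np.abs(R.T@d).max()/.02,abs(tw)/.1,np.linalg.norm(d)/.028)))
        k=tw/max(m,1); out=[]
        for i in range(m):
            t=R.T@(d/m)/.02; out.append(t)
            c,sn=np.cos(k),np.sin(k); R=R@np.array([[c,-sn,0],[sn,c,0],[0,0,1]])
        print(m,"rows first",np.round(out[0],2),"last",np.round(out[-1],2),"tw",round(k/.1,2)); p=np.array(xyz)
E
python3 - <<'E'
from h import *; import pickle
np.set_printoptions(precision=4,suppress=True)
D=pickle.load(open("d0.pkl","rb"))
S=lambda u,v,h:onplane(D["side"],262+(u-400)*.3,237+v*.3,h)[:2]
C=lambda u,v,h:onplane(D["scene"],256+u*.3,258+v*.3,h)[:2]
ang=lambda d:np.degrees(np.arctan2(d[1],d[0]))
for nm,F,ed,tab in [("side",S,[((495,75),(568,116)),((572,172),(512,228))],{"obl":(548,88,.022),"round":(527,198,.016),"stick":(647,230,.016)}),
   ("scene",C,[((92,58),(158,103)),((160,157),(88,208))],{"obl":(152,93,.022),"round":(112,192,.016),"stick":(236,247,.016)})]:
    for (a,b) in ed:
        A,B=F(*a,.053),F(*b,.053); print(nm,"edge",A,B)
    for k,v in tab.items(): print(k,F(*v))
    # circle of cap at z=.052
for nm in D:
    W=cloud(D[nm]); m=(W[...,2]>.046)&(W[...,2]<.062)&(np.hypot(W[...,0]-.468,W[...,1]+.24)<.13)
    c,r=cv2.minEnclosingCircle(W[m][:,:2].astype(np.float32)); print(nm,"cap",c,r,m.sum())
    k=(W[...,2]>.07)&(np.hypot(W[...,0]-.468,W[...,1]+.24)<.06); print("knob",W[k].mean(0),k.sum()); 
    if k.sum()>4: print(cv2.minAreaRect(W[k][:,:2].astype(np.float32)*1000))
    # rack plane bits
    b=(W[...,2]>.165)&(W[...,2]<.19)&(W[...,0]<.9)&(W[...,1]>0)&(W[...,1]<.45)&(W[...,0]>.4); q=W[b]
    print("upper",cv2.minAreaRect(q[:,:2].astype(np.float32)*1000),q[:,:2].min(0),q[:,:2].max(0))
    b=(W[...,2]>.012)&(W[...,2]<.03)&(W[...,0]<.9)&(W[...,1]>0)&(W[...,1]<.45)&(W[...,0]>.4); q=W[b]
    print("lower",cv2.minAreaRect(q[:,:2].astype(np.float32)*1000))
    b=(W[...,2]>.030)&(W[...,2]<.045)&(np.hypot(W[...,0]-.612,W[...,1]-.225)<.03);print("tablet",W[b].mean(0),b.sum(),cv2.minAreaRect(W[b][:,:2].astype(np.float32)*1000))
plan([((.45,.25,.23),0)])
E
```

```text
side edge [ 0.5052 -0.1447] [ 0.4894 -0.2041]
side edge [ 0.4496 -0.2156] [ 0.3989 -0.1828]
obl [ 0.5166 -0.1868]
round [ 0.4314 -0.1903]
stick [ 0.4328 -0.281 ]
scene edge [ 0.501  -0.1416] [ 0.4881 -0.1985]
scene edge [ 0.4493 -0.2165] [ 0.3924 -0.1895]
obl [ 0.5134 -0.1852]
round [ 0.4302 -0.1915]
stick [ 0.4314 -0.2822]
scene cap (0.47746503353118896, -0.23091137409210205) 0.10403241962194443 3718
knob [ 0.4739 -0.233   0.0799] 144
((476.4043273925781, -232.0214080810547), (49.94191360473633, 13.926175117492676), 22.673540115356445)
upper ((745.7393188476562, 225.25567626953125), (449.5151672363281, 308.5467224121094), 89.98487091064453) [0.5914 0.0005] [0.9  0.45]
lower ((699.8157958984375, 179.9938201904297), (346.3097839355469, 297.6678466796875), 87.21284484863281)
tablet [0.6127 0.2271 0.0345] 87 ((614.3941040039062, 228.26699829101562), (39.357486724853516, 26.853574752807617), 12.559075355529785)
side cap (0.4789801239967346, -0.232598215341568) 0.10318023711442947 4432
knob [ 0.475  -0.2319  0.0811] 154
((476.8463439941406, -232.60125732421875), (48.88547897338867, 16.589719772338867), 20.0561580657959)
upper ((754.4439697265625, 230.0737762451172), (446.37786865234375, 308.98846435546875), 87.6163101196289) [0.5922 0.0008] [0.9    0.4499]
lower ((691.4334106445312, 223.95462036132812), (291.3389892578125, 448.8427429199219), 0.49572500586509705)
tablet [0.6151 0.2273 0.0355] 114 ((616.1798706054688, 228.33741760253906), (36.5223388671875, 26.92972183227539), 4.439307689666748)
16 rows first [-0.96 -0.82  0.  ] last [-0.96 -0.82  0.  ] tw 0.0
```

Request:
play_rows(
  motion=[
    [-1, [-0.96, -0.82, 0], 0],
    [-1, [-0.96, -0.82, 0], 0],
    [-1, [-0.96, -0.82, 0], 0],
    [-1, [-0.96, -0.82, 0], 0],
    [-1, [-0.96, -0.82, 0], 0],
  ],
)

```text
time_s: 1.7
position: [0.3333, 0.4992, 0.2314]
tcp_rot: [[-0.91, 0.414, 0.0], [0.414, 0.91, 0.0], [-0.0, 0.0, -1.0]]
wrist_force: [0.6, 0.0, 0.7]
grip_width: 0.997
gripper_force: 0.0
```

Request:
play_rows(
  motion=[
    [-1, [-0.96, -0.82, 0], 0],
    [-1, [-0.96, -0.82, 0], 0],
    [-1, [-0.96, -0.82, 0], 0],
    [-1, [-0.96, -0.82, 0], 0],
    [-1, [-0.96, -0.82, 0], 0],
  ],
)

```text
time_s: 2.2
position: [0.3867, 0.3848, 0.2315]
tcp_rot: [[-0.91, 0.414, 0.0], [0.414, 0.91, 0.0], [-0.0, 0.001, -1.0]]
wrist_force: [0.5, 0.5, -0.5]
grip_width: 1.002
gripper_force: 0.0
```

Request:
play_rows(
  motion=[
    [-1, [-0.96, -0.82, 0], 0],
    [-1, [-0.96, -0.82, 0], 0],
    [-1, [-0.96, -0.82, 0], 0],
    [-1, [-0.96, -0.82, 0], 0],
    [-1, [-0.96, -0.82, 0], 0],
  ],
)

```text
time_s: 2.7
position: [0.4401, 0.2704, 0.2316]
tcp_rot: [[-0.91, 0.414, 0.0], [0.414, 0.91, 0.0], [-0.0, 0.001, -1.0]]
wrist_force: [-0.2, 0.7, 0.5]
grip_width: 1.0
gripper_force: 0.0
```

Request:
play_rows(
  motion=[
    [-1, [-0.51, -0.97, 0], 0],
    [-1, [-0.51, -0.97, 0], 0],
    [-1, [-0.51, -0.97, 0], 0],
    [-1, [-0.51, -0.97, 0], 0],
    [-1, [-0.51, -0.97, 0], 0],
  ],
)

```text
time_s: 3.2
position: [0.446, 0.1611, 0.2315]
tcp_rot: [[-0.91, 0.414, 0.0], [0.414, 0.91, 0.0], [-0.0, 0.001, -1.0]]
wrist_force: [0.1, -0.2, -0.1]
grip_width: 0.999
gripper_force: 0.0
```

Request:
play_rows(
  motion=[
    [-1, [-0.51, -0.97, 0], 0],
    [-1, [-0.51, -0.97, 0], 0],
    [-1, [-0.51, -0.97, 0], 0],
    [-1, [-0.51, -0.97, 0], 0],
    [-1, [-0.51, -0.97, 0], 0],
  ],
)

```text
time_s: 3.7
position: [0.4523, 0.0516, 0.2315]
tcp_rot: [[-0.91, 0.414, 0.001], [0.414, 0.91, 0.0], [-0.0, 0.001, -1.0]]
wrist_force: [0.3, -0.7, -0.2]
grip_width: 0.998
gripper_force: 0.0
```

Request:
play_rows(
  motion=[
    [-1, [-0.51, -0.97, 0], 0],
    [-1, [-0.51, -0.97, 0], 0],
    [-1, [-0.51, -0.97, 0], 0],
    [-1, [-0.51, -0.97, 0], 0],
    [-1, [-0.51, -0.97, 0], 0],
  ],
)

```text
time_s: 4.2
position: [0.4586, -0.0578, 0.2316]
tcp_rot: [[-0.91, 0.414, 0.001], [0.414, 0.91, 0.0], [-0.0, 0.001, -1.0]]
wrist_force: [1.0, 0.5, -0.2]
grip_width: 0.995
gripper_force: 0.0
```

Request:
play_rows(
  motion=[
    [-1, [-0.51, -0.97, 0], 0],
    [-1, [-0.51, -0.97, 0], 0],
    [-1, [-0.51, -0.97, 0], 0],
    [-1, [-0.51, -0.97, 0], 0],
    [-1, [-0.51, -0.97, 0], 0],
  ],
)

```text
time_s: 4.7
position: [0.4649, -0.1672, 0.2315]
tcp_rot: [[-0.91, 0.414, 0.001], [0.414, 0.91, 0.0], [-0.0, 0.0, -1.0]]
wrist_force: [-0.0, -0.5, -0.5]
grip_width: 1.003
gripper_force: 0.0
```

Request:
play_rows(
  motion=[
    [-1, [0, 0, 0], -1],
    [-1, [0, 0, 0], -1],
    [-1, [0, 0, 0], -1],
    [-1, [0, 0, 0], -1],
  ],
)

```text
time_s: 5.1
position: [0.4649, -0.1663, 0.2314]
tcp_rot: [[-1.0, 0.023, 0.0], [0.023, 1.0, 0.0], [-0.0, 0.0, -1.0]]
wrist_force: [0.3, -0.3, 0.8]
grip_width: 0.996
gripper_force: 0.0
```

Request:
play_rows(
  motion=[
    [-1, [0, 0, 0], -1],
    [-1, [0, 0, 0], -1],
    [-1, [0, 0, 0], -1],
    [-1, [0, 0, 0], -0.9],
  ],
)

```text
time_s: 5.5
position: [0.4649, -0.1663, 0.2315]
tcp_rot: [[-0.933, -0.359, 0.0], [-0.359, 0.933, 0.0], [-0.0, -0.0, -1.0]]
wrist_force: [-1.4, 0.4, 0.0]
grip_width: 1.0
gripper_force: 0.0
```

Run:
```python
from h import *; import pickle
np.set_printoptions(precision=4,suppress=True)
s=get_state(); print(s["time_s"],s["position"],s["q"]);print(np.array(s["tcp_rot"]))
f=grab_frame("wrist"); save("w1",f["img"]); pickle.dump(f,open("w1.pkl","wb"))
W=cloud(f); k=(W[...,2]>.07)&(W[...,2]<.09)&(np.hypot(W[...,0]-.477,W[...,1]+.232)<.06); print(k.sum(),W[k].mean(0),cv2.minAreaRect(W[k][:,:2].astype(np.float32)*1000))
for n in ["tablet_in_box","round_tab","drain_stick","opening","knob"]:
    for r in trace("wrist",n)[:2]:
        m=r["region"]; v,u=np.nonzero(m); print(n,round(r["score"],2),m.sum(),u.mean().round(),v.mean().round(),np.nanmedian(W[m],0),onplane(f,u.mean(),v.mean(),.02))
plan([((.477,-.232,.15),0)])
```

```text
5.5 [ 0.4649 -0.1663  0.2315] [ -1.7357   9.7475  18.8512 112.8068  -3.712   57.992  129.8652]
[[-0.9334 -0.3589  0.0004]
 [-0.3589  0.9334  0.0001]
 [-0.0004 -0.0001 -1.    ]]
1046 [ 0.4754 -0.2319  0.0804] ((476.84161376953125, -232.72508239746094), (49.1805534362793, 16.45806121826172), 21.21015167236328)
tablet_in_box 0.46 34574 184.0 146.0 [ 0.4711 -0.2365  0.0477] [ 0.4767 -0.241   0.02  ]
round_tab 0.85 594 247.0 124.0 [ 0.4322 -0.1873  0.0158] [ 0.4313 -0.1874  0.02  ]
opening 0.72 30153 175.0 144.0 [ 0.4748 -0.2467  0.0479] [ 0.4786 -0.2505  0.02  ]
knob 0.76 30228 175.0 144.0 [ 0.4747 -0.2465  0.0479] [ 0.4786 -0.2503  0.02  ]
5 rows first [ 0.12 -0.66  0.81] last [ 0.12 -0.66  0.81] tw 0.0
```

View pics/w1.png

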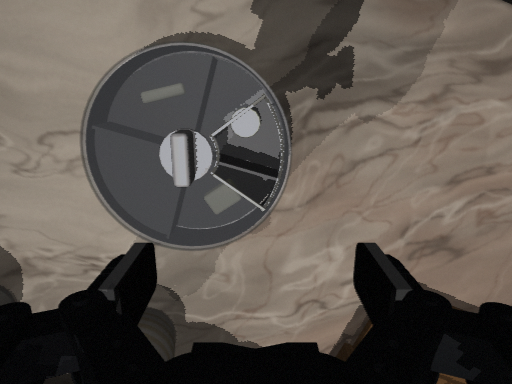

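Wrist view: box with bar at (181,158), opening wedge on the right, round tab (247,122), oblong (222,197), stick (162,93), blank quarter lower left; matches earlier estimates.

Run:
```python
from h import *; import pickle
f=pickle.load(open("w1.pkl","rb"))
P=lambda u,v:onplane(f,u,v,.046)[:2]
for a,b in [((214,60),(170,235)),((95,125),(280,176))]:
    d=P(*b)-P(*a); print(P(*a),P(*b),np.degrees(np.arctan2(d[1],d[0])))
c=np.array([.4768,-.2326])
for n,u,v in [("obl",222,197),("round",246,122),("stick",162,93)]:
    d=onplane(f,u,v,.02)[:2]-c; print(n,d,np.degrees(np.arctan2(d[1],d[0])))
```

```text
[ 0.38557135 -0.23606308] [ 0.5671072  -0.22261873] 4.235531674624225
[ 0.48249667 -0.3240561 ] [ 0.46544723 -0.13800272] 95.2358114517868
obl [0.03929429 0.04793175] 50.65521568414799
round [-0.04691368  0.04392423] 136.88491255599288
stick [-0.04347484 -0.04597813] -133.3970284321364
```

Request:
play_rows(
  motion=[
    [-1, [0.16, -0.83, 0], 0],
    [-1, [0.16, -0.83, 0], 0],
    [-1, [0.16, -0.83, 0], 0],
    [-1, [0.15, -0.82, 0], 0],
    [-1, [0, 0, 0.95], 0],
  ],
)

```text
time_s: 6.3
position: [0.4782, -0.2361, 0.2143]
tcp_rot: [[-0.936, -0.351, 0.006], [-0.351, 0.936, -0.003], [-0.004, -0.005, -1.0]]
wrist_force: [-0.1, 0.3, -0.9]
grip_width: 1.0
gripper_force: 0.0
```

Request:
play_rows(
  motion=[
    [-1, [0, 0, 0.95], 0],
    [-1, [0, 0, 0.95], 0],
    [-1, [0, 0, 0.95], 0],
    [-1, [0, 0, 0.95], 0],
    [-1, [0, 0, 0], 0],
  ],
)

```text
time_s: 6.8
position: [0.4749, -0.2318, 0.1341]
tcp_rot: [[-0.935, -0.355, -0.005], [-0.355, 0.935, 0.002], [0.004, 0.003, -1.0]]
wrist_force: [-0.1, 0.5, 0.8]
grip_width: 1.0
gripper_force: 0.0
```

Request:
play_rows(
  motion=[
    [-1, [-0.08, 0, 0.93], 0],
    [-1, [0, 0, 0.93], 0],
    [-1, [0, 0, 0.93], 0],
    [-1, [0, 0, 0.93], 0],
    [-1, [0, 0, 0], 0],
  ],
)

```text
time_s: 7.3
position: [0.4772, -0.2316, 0.0608]
tcp_rot: [[-0.935, -0.355, -0.003], [-0.355, 0.935, 0.001], [0.002, 0.002, -1.0]]
wrist_force: [-0.4, -0.8, 0.4]
grip_width: 1.0
gripper_force: 0.0
```

Request:
play_rows(
  motion=[
    [1, [0, 0, 0], 0],
    [1, [0, 0, 0], 0],
    [1, [0, 0, 0], 0],
    [1, [0, 0, 0], 0],
    [1, [0, 0, 0], 0],
  ],
)

```text
time_s: 7.8
position: [0.4786, -0.2327, 0.0627]
tcp_rot: [[-0.935, -0.355, 0.002], [-0.355, 0.935, -0.001], [-0.001, -0.002, -1.0]]
wrist_force: [-1.4, 2.9, 5.1]
grip_width: 0.173
gripper_force: 61.7
```

```bash
python3 -c "
from h import *
print(get_state())"
```

```text
{'time_s': 7.8, 'q': array([  7.67138352,  26.63641788,  17.4759816 , 116.83523008,
       -12.55755886,  38.16053561, 144.12321595]), 'dq': array([-1.34668288e-01, -6.37058648e-04, -2.11232899e-01,  8.36126512e-02,
       -4.16585174e-01,  1.21886844e+00,  8.75325562e-02]), 'tau': array([ -2.20223263, -35.14259577,   1.73708417, -13.72913092,
        -0.08007769,  -0.71504166,  -0.05655651]), 'position': array([ 0.47857298, -0.23270095,  0.062668  ]), 'tcp_rot': array([[-0.93473521, -0.35534133,  0.0016173 ],
       [-0.35534316,  0.93473535, -0.00102752],
       [-0.00114662, -0.00153515, -0.99999816]]), 'wrist_force': array([-1.41695592,  2.89173554,  5.10995238]), 'torque': array([0.6327409 , 0.06743448, 0.04662939]), 'gripper_force': 61.674031019210815, 'grip_width': 0.17285928743278914}
```

Gripped (≈15 mm). Turn +1.07 rad about tool z.

Request:
play_rows(
  motion=[
    [1, [0, 0, 0], 0.7],
    [1, [0, 0, 0], 0.9],
    [1, [0, 0, 0], 0.9],
    [1, [0, 0, 0], 0.9],
    [1, [0, 0, 0], 0.9],
  ],
)

```text
time_s: 8.3
position: [0.4785, -0.2324, 0.0626]
tcp_rot: [[-0.998, 0.07, 0.001], [0.07, 0.998, -0.0], [-0.001, -0.0, -1.0]]
wrist_force: [-0.3, -0.2, 3.5]
grip_width: 0.175
gripper_force: 61.6
```

Request:
play_rows(
  motion=[
    [1, [0, 0, 0], 0.9],
    [1, [0, 0, 0], 0.9],
    [1, [0, 0, 0], 0.9],
    [1, [0, 0, 0], 0.9],
    [1, [0, 0, 0], 0.9],
  ],
)

```text
time_s: 8.8
position: [0.4786, -0.2321, 0.0627]
tcp_rot: [[-0.868, 0.497, 0.001], [0.497, 0.868, 0.0], [-0.001, 0.001, -1.0]]
wrist_force: [-0.2, 1.4, 5.0]
grip_width: 0.172
gripper_force: 61.7
```

Request:
play_rows(
  motion=[
    [1, [0, 0, 0], 0.9],
    [1, [0, 0, 0], 0.9],
    [1, [0, 0, 0], 0.2],
    [1, [0, 0, 0], 0],
  ],
)

```text
time_s: 9.2
position: [0.4787, -0.232, 0.0627]
tcp_rot: [[-0.754, 0.657, 0.001], [0.657, 0.754, 0.0], [-0.001, 0.001, -1.0]]
wrist_force: [-0.5, 1.7, 5.2]
grip_width: 0.17
gripper_force: 61.8
```

Run:
```python
from h import *
s=get_state(); R=s["tcp_rot"]; print(s["q"],s["position"],s["wrist_force"],"yangle",np.degrees(np.arctan2(R[1,1],R[0,1])))
```

```text
[ -4.82673797  29.39777546  34.10176181 117.50539415 -25.2859314
  40.24365145  94.44650647] [ 0.47869131 -0.23199781  0.06265783] [-0.52780641  1.6980479   5.15686581] yangle 48.92405502082272
```

Request:
play_rows(
  motion=[
    [-1, [0, 0, 0], 0],
    [-1, [0, 0, 0], 0],
    [-1, [0, 0, 0], 0],
    [-1, [0, 0, 0], 0],
    [-1, [0, 0, -0.5], 0],
  ],
)

```text
time_s: 9.7
position: [0.4771, -0.2317, 0.0712]
tcp_rot: [[-0.754, 0.657, -0.003], [0.657, 0.754, 0.001], [0.003, -0.001, -1.0]]
wrist_force: [-0.1, -0.0, 0.0]
grip_width: 0.989
gripper_force: 0.0
```

Request:
play_rows(
  motion=[
    [-1, [0, 0, -1], 0],
    [-1, [0, 0, -1], 0],
    [-1, [0, 0, -1], 0],
    [-1, [0, 0, -1], 0],
    [-1, [0, 0, -1], 0],
  ],
)

```text
time_s: 10.2
position: [0.4779, -0.2323, 0.1734]
tcp_rot: [[-0.754, 0.657, 0.001], [0.657, 0.754, -0.0], [-0.0, 0.0, -1.0]]
wrist_force: [0.4, -0.3, 0.7]
grip_width: 1.001
gripper_force: 0.0
```

Request:
play_rows(
  motion=[
    [-1, [0, 0, -1], 0],
    [-1, [0, 0, -1], 0],
    [-1, [0, 0, -1], 0],
    [-1, [0, 0, -1], 0],
    [-1, [0, 0, -1], 0],
  ],
)

```text
time_s: 10.7
position: [0.4777, -0.2323, 0.2733]
tcp_rot: [[-0.753, 0.657, 0.001], [0.657, 0.753, 0.0], [-0.0, 0.0, -1.0]]
wrist_force: [-0.2, 0.3, -0.7]
grip_width: 1.002
gripper_force: 0.0
```

Run:
```python
from h import *; import pickle
np.set_printoptions(precision=4,suppress=True)
s=get_state(); print(s["time_s"],s["position"],s["q"])
f=grab_frame("wrist"); W=cloud(f); k=(W[...,2]>.07)&(W[...,2]<.09)&(np.hypot(W[...,0]-.477,W[...,1]+.232)<.06); print(k.sum(),cv2.minAreaRect(W[k][:,:2].astype(np.float32)*1000))
save("w2",f["img"])
D=pickle.load(open("d0.pkl","rb"))
ang=lambda d:np.degrees(np.arctan2(d[1],d[0]))
for nm,cr,(x0,y0,k0) in [("scene",None,(140,130,0)),("side",None,(110,120,400))]:
    P=lambda u,v,h:onplane(D[nm],x0+(u-k0)*.33,y0+(v-300)*.33,h)[:2]
    if nm=="scene": bar=((8,370),(283,481)); lip=((10,526),(262,640)); bd=((45,331),(335,437))
    else: bar=((410,402),(752,503)); lip=((445,540),(640,600));bd=((437,343),(775,440))
    for n,(a,b),h in [("bar",bar,.174),("lip",lip,.024),("board edge",bd,.18)]:
        A,B=P(*a,h),P(*b,h); print(nm,n,A,B,ang(A-B)-90)
    W=cloud(D[nm]); m=(W[...,2]>.176)&(W[...,2]<.186)&(W[...,0]>.6)&(W[...,0]<.8)&(W[...,1]>.05)&(W[...,1]<.4)
    print("upper board",m.sum(),cv2.minAreaRect(W[m][:,:2].astype(np.float32)*1000))
    m=(W[...,2]>.165)&(W[...,2]<.182)&(W[...,0]>.55)&(W[...,0]<.66)&(W[...,1]>.05)&(W[...,1]<.4)
    print("wire",m.sum(),cv2.minAreaRect(W[m][:,:2].astype(np.float32)*1000))
    m=(W[...,2]>.012)&(W[...,2]<.03)&(W[...,0]>.5)&(W[...,0]<.65)&(W[...,1]>.03)&(W[...,1]<.4)
    q=W[m]; print("lower",cv2.minAreaRect(q[:,:2].astype(np.float32)*1000))
```

```text
10.7 [ 0.4777 -0.2323  0.2733] [-14.9758  13.1708  43.7692 106.177  -10.0749  64.5559  81.2849]
750 ((476.93670654296875, -232.01756286621094), (15.596664428710938, 49.26289367675781), 48.611289978027344)
scene bar [0.6102 0.3419] [0.5971 0.0458] -2.533179081932886
scene lip [0.5558 0.3346] [0.5458 0.0462] -1.9937899485563548
scene board edge [0.6667 0.3419] [0.6584 0.0301] -1.521351796523291
upper board 1661 ((671.0508422851562, 201.519775390625), (303.9207763671875, 142.3999786376953), 89.38906860351562)
wire 745 ((625.9487915039062, 199.21011352539062), (298.3101806640625, 68.35169982910156), 89.85249328613281)
lower ((600.6231079101562, 196.70272827148438), (304.42218017578125, 103.59632110595703), 88.91496276855469)
side bar [0.6092 0.3447] [0.5969 0.0457] -2.350543909359814
side lip [0.5573 0.3393] [0.5501 0.1464] -2.1376942081680994
side board edge [0.6663 0.3452] [0.6539 0.0444] -2.3674217020057995
upper board 2825 ((670.54150390625, 201.72537231445312), (308.9906311035156, 140.81427001953125), 87.362548828125)
wire 899 ((629.3787841796875, 199.44342041015625), (299.6008605957031, 66.19764709472656), 88.72722625732422)
lower ((604.2697143554688, 197.38160705566406), (302.32421875, 102.43030548095703), 87.61080169677734)
```

Request:
play_rows(
  motion=[
    [-1, [0, 0, -1], -0.9],
    [-1, [0, 0, -1], -1],
    [-1, [0, 0, -1], -1],
    [-1, [0, 0, -1], -1],
    [-1, [0, 0, -1], -1],
  ],
)

```text
time_s: 11.25
position: [0.4775, -0.2323, 0.3729]
tcp_rot: [[-0.975, 0.221, 0.0], [0.221, 0.975, 0.0], [-0.0, 0.0, -1.0]]
wrist_force: [1.0, -0.6, -0.4]
grip_width: 1.002
gripper_force: 0.0
```

Request:
play_rows(
  motion=[
    [-1, [0, 0, 0], -1],
    [-1, [0, 0, 0], -1],
    [-1, [0, 1, 0], 0],
    [-1, [0, 1, 0], 0],
    [-1, [0, 1, 0], 0],
  ],
)

```text
time_s: 11.75
position: [0.4792, -0.1718, 0.372]
tcp_rot: [[-1.0, 0.028, 0.0], [0.028, 1.0, 0.0], [-0.0, 0.0, -1.0]]
wrist_force: [-0.3, -0.3, -0.1]
grip_width: 1.004
gripper_force: 0.0
```

Request:
play_rows(
  motion=[
    [-1, [0, 1, 0], 0],
    [-1, [0, 1, 0], 0],
    [-1, [0, 1, 0], 0],
    [-1, [0, 1, 0], 0],
    [-1, [0, 1, 0], 0],
  ],
)

```text
time_s: 12.25
position: [0.4819, -0.0717, 0.372]
tcp_rot: [[-1.0, 0.027, 0.0], [0.027, 1.0, 0.0], [-0.0, 0.0, -1.0]]
wrist_force: [0.1, 0.8, 0.7]
grip_width: 0.993
gripper_force: 0.0
```

Request:
play_rows(
  motion=[
    [-1, [0, 1, 0], 0],
    [-1, [0, 1, 0], 0],
    [-1, [0, 1, 0], 0],
    [-1, [0, 1, 0], 0],
    [-1, [0, 0, 0], 0],
  ],
)

```text
time_s: 12.75
position: [0.4842, 0.0105, 0.3718]
tcp_rot: [[-1.0, 0.022, -0.0], [0.022, 1.0, 0.001], [0.0, 0.001, -1.0]]
wrist_force: [0.2, -0.8, -0.4]
grip_width: 1.001
gripper_force: 0.0
```

Request:
play_rows(
  motion=[
    [-1, [0, 0, -1], 0],
    [-1, [0, 0, -1], 0],
    [-1, [0, 0, -1], 0],
    [-1, [0, 0, -1], 0],
    [-1, [0, 0, -1], 0],
  ],
)

```text
time_s: 13.25
position: [0.4842, 0.0062, 0.4728]
tcp_rot: [[-1.0, 0.029, 0.0], [0.029, 1.0, -0.0], [-0.0, -0.0, -1.0]]
wrist_force: [-0.0, -0.0, 0.2]
grip_width: 0.995
gripper_force: 0.0
```

```bash
cat > st.py <<'E'
from h import *
np.set_printoptions(precision=3,suppress=True)
s=get_state(); print(s["time_s"],s["position"],s["q"],s["wrist_force"],s["grip_width"]);print(s["tcp_rot"])
E
python3 st.py
```

```text
13.25 [0.484 0.006 0.473] [-31.292   0.517  26.136  91.143  -0.212  88.387  83.194] [-0.016 -0.01   0.246] 0.9950878216610779
[[-1.     0.029  0.   ]
 [ 0.029  1.    -0.   ]
 [-0.    -0.    -1.   ]]
```

Request:
play_rows(
  motion=[
    [-1, [0, 0, -1], 0],
    [-1, [0, 0, -1], 0],
    [-1, [0, 0, -1], 0],
    [-1, [0, 0, -1], 0],
    [-1, [0, 0, -1], 0],
  ],
)

```text
time_s: 13.75
position: [0.4841, 0.0061, 0.5729]
tcp_rot: [[-1.0, 0.029, 0.0], [0.029, 1.0, -0.0], [-0.0, -0.0, -1.0]]
wrist_force: [0.5, -1.1, 0.0]
grip_width: 1.0
gripper_force: 0.0
```

Request:
play_rows(
  motion=[
    [-1, [0, 0, -1], 0],
    [-1, [0, 0, -1], 0],
    [-1, [0, 0, -1], 0],
    [-1, [0, 0, -1], 0],
    [-1, [0, 0, -1], 0],
  ],
)

```text
time_s: 14.25
position: [0.484, 0.0062, 0.6729]
tcp_rot: [[-1.0, 0.029, 0.0], [0.029, 1.0, -0.0], [-0.0, -0.0, -1.0]]
wrist_force: [-0.1, 0.0, 0.4]
grip_width: 1.0
gripper_force: 0.0
```

```bash
python3 st.py
```

```text
14.25 [0.484 0.006 0.673] [-30.129   5.239  28.727  61.539  -2.73  113.823  85.729] [-0.12   0.039  0.367] 1.000496975202612
[[-1.     0.029  0.   ]
 [ 0.029  1.    -0.   ]
 [-0.    -0.    -1.   ]]
```

q6 is now at its limit; push on upward and see whether the tool tilts.

Request:
play_rows(
  motion=[
    [-1, [0, 0, -1], 0],
    [-1, [0, 0, -1], 0],
    [-1, [0, 0, -1], 0],
  ],
)

```text
time_s: 14.55
position: [0.481, 0.006, 0.6938]
tcp_rot: [[-0.998, 0.03, 0.048], [0.03, 1.0, 0.001], [-0.047, 0.002, -0.999]]
wrist_force: [-0.3, -0.2, 0.1]
grip_width: 1.001
gripper_force: 0.0
```

```bash
python3 st.py
```

```text
14.55 [0.481 0.006 0.694] [-42.909   4.368  42.823  60.239  -3.291 113.792  86.658] [-0.325 -0.227  0.056] 1.000725619117673
[[-0.998  0.03   0.048]
 [ 0.03   1.     0.001]
 [-0.047  0.002 -0.999]]
```

Request:
play_rows(
  motion=[
    [-1, [0, 0, -1], 0],
    [-1, [0, 0, -1], 0],
    [-1, [0, 0, -1], 0],
    [-1, [0, 0, -1], 0],
    [-1, [0, 0, -1], 0],
  ],
)

```text
time_s: 15.05
position: [0.4713, 0.0056, 0.7289]
tcp_rot: [[-0.992, 0.029, 0.126], [0.03, 1.0, 0.004], [-0.125, 0.008, -0.992]]
wrist_force: [-1.4, 0.4, 0.9]
grip_width: 1.001
gripper_force: 0.0
```

Request:
play_rows(
  motion=[
    [-1, [1, 0, -1], 0],
    [-1, [1, 0, -1], 0],
    [-1, [1, 0, -1], 0],
    [-1, [1, 0, -1], 0],
    [-1, [1, 0, -1], 0],
  ],
)

```text
time_s: 15.55
position: [0.4193, 0.0001, 0.7416]
tcp_rot: [[-0.988, 0.027, 0.154], [0.031, 0.999, 0.019], [-0.154, 0.023, -0.988]]
wrist_force: [0.5, -1.1, 0.6]
grip_width: 1.0
gripper_force: 0.0
```

```bash
python3 st.py
```

```text
15.55 [0.419 0.    0.742] [ -6.47   -2.413   0.76   59.671  -0.164 113.792  82.542] [ 0.459 -1.099  0.582] 0.9996316551984559
[[-0.988  0.027  0.154]
 [ 0.031  0.999  0.019]
 [-0.154  0.023 -0.988]]
```

Request:
play_rows(
  motion=[
    [-1, [-0.2, 0, -1], 0],
    [-1, [-0.2, 0, -1], 0],
    [-1, [-0.2, 0, -1], 0],
    [-1, [-0.2, 0, -1], 0],
    [-1, [-0.2, 0, -1], 0],
  ],
)

```text
time_s: 16.05
position: [0.4233, -0.0024, 0.7765]
tcp_rot: [[-0.973, 0.027, 0.231], [0.034, 0.999, 0.024], [-0.23, 0.031, -0.973]]
wrist_force: [0.8, -0.3, -0.1]
grip_width: 1.001
gripper_force: 0.0
```

Request:
play_rows(
  motion=[
    [-1, [-0.8, 0, -1], 0],
    [-1, [-0.8, 0, -1], 0],
    [-1, [-0.8, 0, -1], 0],
    [-1, [-0.8, 0, -1], 0],
    [-1, [-0.8, 0, -1], 0],
  ],
)

```text
time_s: 16.55
position: [0.472, -0.0075, 0.8157]
tcp_rot: [[-0.948, 0.025, 0.316], [0.036, 0.999, 0.031], [-0.315, 0.041, -0.948]]
wrist_force: [0.7, -0.4, -0.6]
grip_width: 0.998
gripper_force: 0.0
```

Request:
play_rows(
  motion=[
    [-1, [-1, 0, -0.4], 0],
    [-1, [-1, 0, -0.4], 0],
    [-1, [-1, 0, -0.4], 0],
    [-1, [-1, 0, -0.4], 0],
    [-1, [-1, 0, -0.4], 0],
  ],
)

```text
time_s: 17.05
position: [0.5466, -0.0104, 0.8342]
tcp_rot: [[-0.927, 0.023, 0.375], [0.037, 0.999, 0.032], [-0.374, 0.044, -0.926]]
wrist_force: [0.7, 0.3, -0.0]
grip_width: 0.997
gripper_force: 0.0
```

```bash
python3 st.py
```

```text
17.05 [ 0.547 -0.01   0.834] [-13.998  10.864  18.59   33.754  -7.247 113.799  87.614] [ 0.697  0.265 -0.042] 0.9971382516461224
[[-0.927  0.023  0.375]
 [ 0.037  0.999  0.032]
 [-0.374  0.044 -0.926]]
```

Request:
play_rows(
  motion=[
    [-1, [-0.4, 0, -1], 0],
    [-1, [-0.4, 0, -1], 0],
    [-1, [-0.4, 0, -1], 0],
    [-1, [-0.4, 0, -1], 0],
    [-1, [-0.4, 0, -1], 0],
  ],
)

```text
time_s: 17.55
position: [0.5294, -0.0122, 0.8728]
tcp_rot: [[-0.892, 0.019, 0.451], [0.038, 0.999, 0.034], [-0.45, 0.048, -0.892]]
wrist_force: [0.2, 0.6, -0.7]
grip_width: 0.996
gripper_force: 0.0
```

Request:
play_rows(
  motion=[
    [-1, [-0.4, 0, -1], 0],
    [-1, [-0.4, 0, -1], 0],
    [-1, [-0.4, 0, -1], 0],
    [-1, [-0.4, 0, -1], 0],
    [-1, [-0.4, 0, -1], 0],
  ],
)

```text
time_s: 18.05
position: [0.5078, -0.015, 0.9082]
tcp_rot: [[-0.855, 0.018, 0.519], [0.041, 0.999, 0.034], [-0.518, 0.05, -0.854]]
wrist_force: [0.9, 0.2, 0.5]
grip_width: 1.0
gripper_force: 0.0
```

```bash
python3 st.py
```

```text
18.05 [ 0.508 -0.015  0.908] [-16.51    8.196  22.687  27.271  -8.435 113.781  87.708] [0.881 0.237 0.465] 1.0000813941003406
[[-0.855  0.018  0.519]
 [ 0.041  0.999  0.034]
 [-0.518  0.05  -0.854]]
```

Request:
play_rows(
  motion=[
    [-1, [-0.5, 0, -1], 0],
    [-1, [-0.5, 0, -1], 0],
    [-1, [-0.5, 0, -1], 0],
    [-1, [-0.5, 0, -1], 0],
    [-1, [-0.5, 0, -1], 0],
  ],
)

```text
time_s: 18.55
position: [0.4861, -0.0182, 0.944]
tcp_rot: [[-0.809, 0.016, 0.587], [0.044, 0.998, 0.033], [-0.586, 0.053, -0.809]]
wrist_force: [0.1, 0.4, 0.6]
grip_width: 0.997
gripper_force: 0.0
```

Request:
play_rows(
  motion=[
    [-1, [-0.5, 0, -1], 0],
    [-1, [-0.5, 0, -1], 0],
    [-1, [-0.5, 0, -1], 0],
    [-1, [-0.5, 0, -1], 0],
  ],
)

```text
time_s: 18.95
position: [0.4633, -0.0208, 0.9715]
tcp_rot: [[-0.77, 0.015, 0.638], [0.046, 0.998, 0.033], [-0.636, 0.054, -0.77]]
wrist_force: [0.7, -0.5, 0.4]
grip_width: 1.001
gripper_force: 0.0
```

```bash
python3 st.py; python3 -c "
from h import *
plan([((.35,.12,.5),0),((.44,.225,.25),0)])"
```

```text
18.95 [ 0.463 -0.021  0.972] [-19.922   5.758  27.992  21.421  -9.857 113.778  87.796] [ 0.748 -0.458  0.386] 1.0010736978956598
[[-0.77   0.015  0.638]
 [ 0.046  0.998  0.033]
 [-0.636  0.054 -0.77 ]]
20 rows first [0.98 0.28 0.74] last [0.98 0.28 0.74] tw 0.0
13 rows first [0.36 0.36 0.97] last [0.36 0.36 0.97] tw 0.0
```

Request:
play_rows(
  motion=[
    [-1, [0.87, 0.37, 0.98], 0],
    [-1, [0.87, 0.37, 0.98], 0],
    [-1, [0.87, 0.37, 0.98], 0],
    [-1, [0.87, 0.37, 0.98], 0],
    [-1, [0.87, 0.37, 0.98], 0],
  ],
)

```text
time_s: 19.45
position: [0.4587, 0.0231, 0.8446]
tcp_rot: [[-0.771, 0.014, 0.637], [0.047, 0.998, 0.035], [-0.635, 0.057, -0.77]]
wrist_force: [1.0, 0.2, 0.0]
grip_width: 1.001
gripper_force: 0.0
```

Request:
play_rows(
  motion=[
    [-1, [0.87, 0.37, 0.98], 0],
    [-1, [0.87, 0.37, 0.98], 0],
    [-1, [0.87, 0.37, 0.98], 0],
    [-1, [0.87, 0.37, 0.98], 0],
    [-1, [0.87, 0.37, 0.98], 0],
  ],
)

```text
time_s: 19.95
position: [0.455, 0.0672, 0.7158]
tcp_rot: [[-0.771, 0.015, 0.637], [0.048, 0.998, 0.034], [-0.635, 0.057, -0.77]]
wrist_force: [-0.1, 0.1, 0.1]
grip_width: 1.002
gripper_force: 0.0
```

Request:
play_rows(
  motion=[
    [-1, [0.87, 0.37, 0.98], 0],
    [-1, [0.87, 0.37, 0.98], 0],
    [-1, [0.87, 0.37, 0.98], 0],
    [-1, [0.87, 0.37, 0.98], 0],
    [-1, [0.87, 0.37, 0.98], 0],
  ],
)

```text
time_s: 20.45
position: [0.4545, 0.1107, 0.5876]
tcp_rot: [[-0.772, 0.022, 0.635], [0.052, 0.998, 0.029], [-0.633, 0.055, -0.772]]
wrist_force: [0.8, -1.5, 0.5]
grip_width: 0.997
gripper_force: 0.0
```

Request:
play_rows(
  motion=[
    [-1, [0.87, 0.37, 0.98], 0],
    [-1, [0.87, 0.37, 0.98], 0],
    [-1, [0.87, 0.37, 0.98], 0],
    [-1, [0.87, 0.37, 0.98], 0],
    [-1, [0.87, 0.37, 0.98], 0],
  ],
)

```text
time_s: 20.95
position: [0.4495, 0.1572, 0.4591]
tcp_rot: [[-0.772, 0.016, 0.635], [0.048, 0.998, 0.033], [-0.633, 0.056, -0.772]]
wrist_force: [1.1, -0.4, 0.4]
grip_width: 1.003
gripper_force: 0.0
```

Request:
play_rows(
  motion=[
    [-1, [0.87, 0.37, 0.98], 0],
    [-1, [0.87, 0.37, 0.98], 0],
    [-1, [0.87, 0.37, 0.98], 0],
    [-1, [0.87, 0.37, 0.98], 0],
    [-1, [0, 0, 0], 0],
  ],
)

```text
time_s: 21.45
position: [0.4447, 0.192, 0.3533]
tcp_rot: [[-0.776, 0.015, 0.63], [0.045, 0.999, 0.031], [-0.629, 0.052, -0.776]]
wrist_force: [0.4, -1.1, -0.1]
grip_width: 1.0
gripper_force: 0.0
```

```bash
python3 st.py
```

```text
21.45 [0.445 0.192 0.353] [ -9.523 -12.021 -27.813 124.902  27.9    36.112  31.233] [ 0.386 -1.119 -0.134] 1.0002084435966765
[[-0.776  0.015  0.63 ]
 [ 0.045  0.999  0.031]
 [-0.629  0.052 -0.776]]
```

Run:
```python
from h import *; import pickle
np.set_printoptions(precision=4,suppress=True)
f=grab_frame("wrist"); save("w3",f["img"]); pickle.dump(f,open("w3.pkl","wb"))
W=cloud(f)
for n in ["tablet"]:
    for r in trace("wrist",n)[:2]:
        m=r["region"]; v,u=np.nonzero(m); print(n,round(r["score"],2),m.sum(),r["rect"],np.nanmedian(W[m],0))
m=(W[...,2]>.031)&(W[...,2]<.045)&(np.hypot(W[...,0]-.612,W[...,1]-.225)<.035)
print(m.sum(),W[m].mean(0),cv2.minAreaRect(W[m][:,:2].astype(np.float32)*1000))
m=(W[...,2]>.165)&(W[...,2]<.182)&(W[...,0]>.57)&(W[...,0]<.615)&(np.abs(W[...,1]-.2)<.1)
print("bar",m.sum(),W[m].mean(0) if m.sum() else 0, np.polyfit(W[m][:,1],W[m][:,0],1) if m.sum()>5 else 0)
```

```text
tablet 0.92 461 [257.3, 77.6, 23.6, 22.0] [0.6083 0.2279 0.0349]
377 [0.6131 0.2283 0.035 ] ((615.2354125976562, 228.5738067626953), (36.21770477294922, 25.81444549560547), 8.150449752807617)
bar 958 [0.6019 0.197  0.175 ] [0.0446 0.5931]
```

View pics/w3.png

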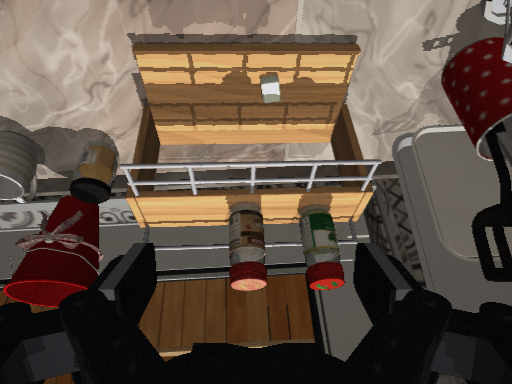

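Tablet at (269,88) in the wrist view, free on the board in front of the wire shelf's front bar; centre (0.614, 0.228). Levelling the jaw and approaching along the tool axis.

Request:
play_rows(
  motion=[
    [-1, [0, 0, 0], -0.8],
    [-1, [0, 0, 0], 0],
  ],
)

```text
time_s: 21.75
position: [0.4472, 0.1923, 0.3592]
tcp_rot: [[-0.77, -0.045, 0.637], [-0.03, 0.999, 0.033], [-0.638, 0.006, -0.77]]
wrist_force: [-0.1, 0.6, -0.1]
grip_width: 1.001
gripper_force: 0.0
```

```bash
python3 st.py
python3 - <<'E'
from h import *; import pickle
s=get_state(); a=s["tcp_rot"][:,2]; t=np.array([.622,.2285,.025])
f=pickle.load(open("w3.pkl","rb")); R,tt=T(f); print("cam in tool",s["tcp_rot"].T@(-R.T@tt-s["position"]))
plan([(t-.15*a,0),(t,0)])
E
```

```text
21.75 [0.447 0.192 0.359] [-10.503 -12.192 -26.812 124.532  28.23   36.265  35.524] [-0.121  0.596 -0.063] 1.0013466389768495
[[-0.77  -0.045  0.637]
 [-0.03   0.999  0.033]
 [-0.638  0.006 -0.77 ]]
cam in tool [ 0.07602679  0.00516561 -0.14103899]
11 rows first [0.35 0.12 1.  ] last [0.35 0.12 1.  ] tw 0.0
8 rows first [-0.    0.    0.94] last [-0.    0.    0.94] tw 0.0
```

Request:
play_rows(
  motion=[
    [-1, [0.35, 0.12, 1], 0],
    [-1, [0.35, 0.12, 1], 0],
    [-1, [0.35, 0.12, 1], 0],
    [-1, [0.35, 0.12, 1], 0],
    [-1, [0.35, 0.12, 1], 0],
  ],
)

```text
time_s: 22.25
position: [0.4836, 0.2066, 0.2587]
tcp_rot: [[-0.77, -0.043, 0.637], [-0.029, 0.999, 0.033], [-0.638, 0.007, -0.77]]
wrist_force: [0.8, -0.6, 0.3]
grip_width: 1.0
gripper_force: 0.0
```

Request:
play_rows(
  motion=[
    [-1, [0.35, 0.12, 1], 0],
    [-1, [0.35, 0.12, 1], 0],
    [-1, [0.35, 0.12, 1], 0],
    [-1, [0.35, 0.12, 1], 0],
    [-1, [0.35, 0.12, 1], 0],
  ],
)

```text
time_s: 22.75
position: [0.52, 0.2208, 0.1589]
tcp_rot: [[-0.77, -0.043, 0.637], [-0.029, 0.999, 0.032], [-0.638, 0.007, -0.77]]
wrist_force: [0.5, -0.1, 0.1]
grip_width: 0.999
gripper_force: 0.0
```

Request:
play_rows(
  motion=[
    [-1, [0.35, 0.12, 1], 0],
    [-1, [0, 0, 0], 0],
  ],
)

```text
time_s: 22.95
position: [0.5261, 0.223, 0.1368]
tcp_rot: [[-0.773, -0.043, 0.633], [-0.03, 0.999, 0.031], [-0.634, 0.005, -0.774]]
wrist_force: [-0.8, -0.4, 0.6]
grip_width: 1.004
gripper_force: 0.0
```

```bash
python3 st.py
python3 - <<'E'
from h import *
plan([((.622,.2285,.025),0)])
f=grab_frame("wrist"); W=cloud(f); save("w4",f["img"])
m=(W[...,2]>.031)&(W[...,2]<.045)&(np.hypot(W[...,0]-.612,W[...,1]-.225)<.035)
print(m.sum(),W[m].mean(0),cv2.minAreaRect(W[m][:,:2].astype(np.float32)*1000))
E
```

```text
22.95 [0.526 0.223 0.137] [-11.495  18.414 -31.436 131.48   94.318  31.369 -31.416] [-0.776 -0.368  0.592] 1.0044753545733476
[[-0.773 -0.043  0.633]
 [-0.03   0.999  0.031]
 [-0.634  0.005 -0.774]]
8 rows first [-0.02  0.01  0.92] last [-0.02  0.01  0.92] tw 0.0
794 [0.61185103 0.22834714 0.03493968] ((615.0040893554688, 228.46226501464844), (37.766197204589844, 25.863019943237305), 7.823405742645264)
```

Request:
play_rows(
  motion=[
    [-1, [-0.02, 0.01, 0.92], 0],
    [-1, [-0.02, 0.01, 0.92], 0],
    [-1, [-0.02, 0.01, 0.92], 0],
    [-1, [-0.02, 0.01, 0.92], 0],
    [-1, [-0.02, 0.01, 0.92], 0],
  ],
)

```text
time_s: 23.5
position: [0.587, 0.2275, 0.0704]
tcp_rot: [[-0.769, -0.044, 0.637], [-0.03, 0.999, 0.032], [-0.638, 0.006, -0.77]]
wrist_force: [-0.0, -0.5, 0.3]
grip_width: 1.002
gripper_force: 0.0
```

Request:
play_rows(
  motion=[
    [-1, [-0.02, 0.01, 0.9], 0],
    [-1, [0, 0, 0.5], 0],
    [-1, [0, 0, 0], 0],
  ],
)

```text
time_s: 23.8
position: [0.6044, 0.228, 0.0477]
tcp_rot: [[-0.771, -0.043, 0.635], [-0.03, 0.999, 0.031], [-0.636, 0.005, -0.772]]
wrist_force: [0.2, 0.8, 0.6]
grip_width: 1.0
gripper_force: 0.0
```

```bash
python3 st.py
python3 - <<'E'
from h import *
plan([((.622,.2285,.025),0)])
f=grab_frame("wrist"); save("w5",f["img"])
E
```

```text
23.8 [0.604 0.228 0.048] [ -9.791  33.929 -29.098 125.332 113.029  35.286 -42.874] [0.216 0.841 0.56 ] 1.0002588000616768
[[-0.771 -0.043  0.635]
 [-0.03   0.999  0.031]
 [-0.636  0.005 -0.772]]
2 rows first [ 0.02 -0.01  0.72] last [ 0.02 -0.01  0.72] tw 0.0
```

View pics/w5.png

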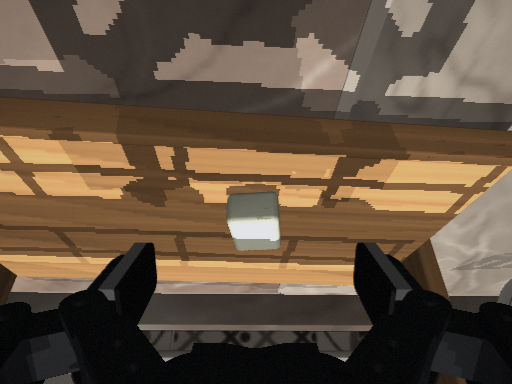

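Tablet at (254,221), centred between the pads. Advance the rest and close.

Request:
play_rows(
  motion=[
    [-1, [0, 0, 0.7], 0],
    [-1, [0, 0, 0.7], 0],
    [-1, [0, 0, 0], 0],
  ],
)

```text
time_s: 24.15
position: [0.622, 0.2287, 0.0242]
tcp_rot: [[-0.772, -0.044, 0.634], [-0.031, 0.999, 0.031], [-0.635, 0.004, -0.773]]
wrist_force: [0.4, 0.0, 0.4]
grip_width: 1.0
gripper_force: 0.0
```

Request:
play_rows(
  motion=[
    [1, [0, 0, 0], 0],
    [1, [0, 0, 0], 0],
    [1, [0, 0, 0], 0],
    [1, [0, 0, 0], 0],
    [1, [0, 0, 0], 0],
  ],
)

```text
time_s: 24.65
position: [0.6212, 0.2298, 0.0261]
tcp_rot: [[-0.771, -0.046, 0.635], [-0.032, 0.999, 0.033], [-0.636, 0.005, -0.772]]
wrist_force: [-0.5, -0.6, 2.1]
grip_width: 0.284
gripper_force: 59.4
```

```bash
python3 st.py
```

```text
24.65 [0.621 0.23  0.026] [ -9.388  37.297 -28.71  123.561 116.139  36.064 -44.19 ] [-0.53  -0.601  2.12 ] 0.28388224024099057
[[-0.771 -0.046  0.635]
 [-0.032  0.999  0.033]
 [-0.636  0.005 -0.772]]
```

Request:
play_rows(
  motion=[
    [1, [0, 0, -0.5], 0],
    [1, [0, 0, -1], 0],
    [1, [0, 0, -1], 0],
    [1, [0, 0, -1], 0],
    [1, [0, 0, -1], 0],
  ],
)

```text
time_s: 25.15
position: [0.5628, 0.2265, 0.0959]
tcp_rot: [[-0.772, -0.046, 0.634], [-0.032, 0.999, 0.033], [-0.635, 0.005, -0.772]]
wrist_force: [0.4, -0.2, 0.1]
grip_width: 0.286
gripper_force: 59.1
```

Request:
play_rows(
  motion=[
    [1, [0, 0, -1], 0],
    [1, [0, 0, -1], 0],
    [1, [0, 0, -1], 0],
    [1, [0, 0, -1], 0],
    [1, [0, 0, -1], 0],
  ],
)

```text
time_s: 25.65
position: [0.4993, 0.2232, 0.1731]
tcp_rot: [[-0.771, -0.046, 0.635], [-0.033, 0.999, 0.033], [-0.636, 0.005, -0.772]]
wrist_force: [0.5, 0.0, -0.0]
grip_width: 0.285
gripper_force: 59.1
```

```bash
python3 st.py
python3 - <<'E'
from h import *
plan([((.52,-.184,.17),0)])
E
```

```text
25.65 [0.499 0.223 0.173] [-12.128  12.017 -32.233 132.459  83.719  30.118 -22.993] [ 0.549  0.035 -0.013] 0.28526063860882395
[[-0.771 -0.046  0.635]
 [-0.033  0.999  0.033]
 [-0.636  0.005 -0.772]]
21 rows first [-0.   -0.97  0.01] last [-0.   -0.97  0.01] tw 0.0
```

Request:
play_rows(
  motion=[
    [1, [-0.1, -0.97, 0], 0],
    [1, [-0.1, -0.97, 0], 0],
    [1, [-0.1, -0.97, 0], 0],
    [1, [-0.1, -0.97, 0], 0],
    [1, [-0.1, -0.97, 0], 0],
  ],
)

```text
time_s: 26.15
position: [0.5119, 0.126, 0.1786]
tcp_rot: [[-0.771, -0.046, 0.635], [-0.033, 0.999, 0.033], [-0.636, 0.005, -0.772]]
wrist_force: [1.8, 0.3, 0.2]
grip_width: 0.286
gripper_force: 59.1
```

Request:
play_rows(
  motion=[
    [1, [-0.1, -0.97, 0], 0],
    [1, [-0.1, -0.97, 0], 0],
    [1, [-0.1, -0.97, 0], 0],
    [1, [-0.1, -0.97, 0], 0],
    [1, [-0.1, -0.97, 0], 0],
  ],
)

```text
time_s: 26.65
position: [0.5222, 0.0439, 0.1821]
tcp_rot: [[-0.773, -0.047, 0.633], [-0.035, 0.999, 0.031], [-0.633, 0.002, -0.774]]
wrist_force: [0.7, -0.3, -0.6]
grip_width: 0.289
gripper_force: 59.3
```

```bash
python3 st.py
```

```text
26.65 [0.522 0.044 0.182] [ 28.563   8.152 -43.962 136.131  96.023  12.207 -12.276] [ 0.686 -0.339 -0.641] 0.28896177278117985
[[-0.773 -0.047  0.633]
 [-0.035  0.999  0.031]
 [-0.633  0.002 -0.774]]
```

Request:
play_rows(
  motion=[
    [1, [-0.7, -0.1, -0.8], 0],
    [1, [-0.7, -0.1, -0.8], 0],
    [1, [-0.7, -0.1, -0.8], 0],
    [1, [-0.7, -0.1, -0.8], 0],
    [1, [-0.7, -0.1, -0.8], 0],
  ],
)

```text
time_s: 27.15
position: [0.5234, 0.0329, 0.2456]
tcp_rot: [[-0.778, -0.035, 0.628], [-0.029, 0.999, 0.019], [-0.628, -0.003, -0.778]]
wrist_force: [0.5, 0.1, -0.4]
grip_width: 0.287
gripper_force: 59.3
```

Request:
play_rows(
  motion=[
    [1, [-0.7, -0.1, -0.8], 0],
    [1, [-0.7, -0.1, -0.8], 0],
    [1, [-0.7, -0.1, -0.8], 0],
    [1, [-0.7, -0.1, -0.8], 0],
    [1, [-0.7, -0.1, -0.8], 0],
  ],
)

```text
time_s: 27.65
position: [0.5244, 0.0219, 0.319]
tcp_rot: [[-0.787, -0.025, 0.616], [-0.028, 1.0, 0.004], [-0.616, -0.014, -0.788]]
wrist_force: [0.5, -0.1, -0.5]
grip_width: 0.285
gripper_force: 59.3
```

```bash
python3 st.py
```

```text
27.65 [0.524 0.022 0.319] [ 54.177  -8.955 -56.087 124.399 -13.201  22.988  97.988] [ 0.534 -0.116 -0.494] 0.2854462852885887
[[-0.787 -0.025  0.616]
 [-0.028  1.     0.004]
 [-0.616 -0.014 -0.788]]
```

Request:
play_rows(
  motion=[
    [1, [1, 0, -0.4], 0],
    [1, [1, 0, -0.4], 0],
    [1, [1, 0, -0.4], 0],
    [1, [1, 0, -0.4], 0],
    [1, [1, 0, -0.4], 0],
  ],
)

```text
time_s: 28.15
position: [0.4206, 0.0183, 0.2871]
tcp_rot: [[-0.788, -0.024, 0.615], [-0.026, 1.0, 0.004], [-0.615, -0.013, -0.789]]
wrist_force: [3.0, 2.7, 0.1]
grip_width: 0.286
gripper_force: 59.3
```

Request:
play_rows(
  motion=[
    [1, [1, 0, -0.4], 0],
    [1, [1, 0, -0.4], 0],
    [1, [1, 0, -0.4], 0],
    [1, [1, 0, -0.4], 0],
    [1, [1, 0, -0.4], 0],
  ],
)

```text
time_s: 28.65
position: [0.3916, 0.0216, 0.2661]
tcp_rot: [[-0.814, -0.022, 0.58], [-0.029, 1.0, -0.002], [-0.58, -0.018, -0.814]]
wrist_force: [-0.0, -0.8, -0.1]
grip_width: 0.291
gripper_force: 59.2
```

```bash
python3 st.py
```

```text
28.65 [0.392 0.022 0.266] [ 12.825 -19.137 -21.653 140.214  -2.821  22.588  83.934] [-0.013 -0.788 -0.088] 0.2912069001552418
[[-0.814 -0.022  0.58 ]
 [-0.029  1.    -0.002]
 [-0.58  -0.018 -0.814]]
```

Request:
play_rows(
  motion=[
    [1, [1, 0, 0], 0],
    [1, [1, 0, 0], 0],
    [1, [1, 0, 0], 0],
    [1, [1, 0, 0], 0],
    [1, [1, 0, 0], 0],
  ],
)

```text
time_s: 29.15
position: [0.3784, 0.0257, 0.2471]
tcp_rot: [[-0.849, -0.016, 0.528], [-0.026, 1.0, -0.011], [-0.527, -0.023, -0.849]]
wrist_force: [0.6, -0.2, 0.2]
grip_width: 0.286
gripper_force: 59.2
```

Request:
play_rows(
  motion=[
    [1, [1, 0, 0], 0],
    [1, [1, 0, 0], 0],
    [1, [1, 0, 0], 0],
    [1, [1, 0, 0], 0],
    [1, [1, 0, 0], 0],
  ],
)

```text
time_s: 29.65
position: [0.36, 0.0345, 0.2376]
tcp_rot: [[-0.881, -0.014, 0.472], [-0.026, 0.999, -0.018], [-0.472, -0.028, -0.881]]
wrist_force: [-0.4, 0.6, -0.5]
grip_width: 0.288
gripper_force: 59.2
```

```bash
python3 st.py
```

```text
29.65 [0.36  0.035 0.238] [ 24.028 -19.082 -33.245 140.158  -9.371  28.461  88.078] [-0.408  0.628 -0.453] 0.28832336913282214
[[-0.881 -0.014  0.472]
 [-0.026  0.999 -0.018]
 [-0.472 -0.028 -0.881]]
```

Request:
play_rows(
  motion=[
    [1, [1, 0, 0.6], 0],
    [1, [1, 0, 0.6], 0],
    [1, [1, 0, 0.6], 0],
    [1, [1, 0, 0.6], 0],
    [1, [1, 0, 0.6], 0],
  ],
)

```text
time_s: 30.15
position: [0.3661, 0.0448, 0.1921]
tcp_rot: [[-0.911, -0.011, 0.412], [-0.025, 0.999, -0.029], [-0.411, -0.036, -0.911]]
wrist_force: [-0.2, 0.8, -0.6]
grip_width: 0.287
gripper_force: 59.2
```

Request:
play_rows(
  motion=[
    [1, [1, 0, -0.6], 0],
    [1, [1, 0, -0.6], 0],
    [1, [1, 0, -0.6], 0],
    [1, [1, 0, -0.6], 0],
    [1, [1, 0, -0.6], 0],
  ],
)

```text
time_s: 30.65
position: [0.3206, 0.0575, 0.2291]
tcp_rot: [[-0.927, -0.01, 0.376], [-0.025, 0.999, -0.035], [-0.375, -0.042, -0.926]]
wrist_force: [0.4, -0.7, -0.4]
grip_width: 0.286
gripper_force: 59.2
```

Request:
play_rows(
  motion=[
    [1, [1, 0, 0.2], 0],
    [1, [1, 0, 0.2], 0],
    [1, [1, 0, 0.2], 0],
    [1, [1, 0, 0.2], 0],
    [1, [1, 0, 0.2], 0],
  ],
)

```text
time_s: 31.15
position: [0.2963, 0.0802, 0.2152]
tcp_rot: [[-0.947, -0.003, 0.32], [-0.021, 0.998, -0.056], [-0.319, -0.059, -0.946]]
wrist_force: [-1.1, -0.5, -0.4]
grip_width: 0.288
gripper_force: 59.2
```

```bash
python3 st.py
```

```text
31.15 [0.296 0.08  0.215] [ 12.393 -19.077 -36.198 140.156  -1.183  39.474  67.672] [-1.056 -0.49  -0.419] 0.28817561190124946
[[-0.947 -0.003  0.32 ]
 [-0.021  0.998 -0.056]
 [-0.319 -0.059 -0.946]]
```

Request:
play_rows(
  motion=[
    [1, [0.5, -1, 0.4], 0],
    [1, [0.5, -1, 0.4], 0],
    [1, [0.5, -1, 0.4], 0],
    [1, [0.5, -1, 0.4], 0],
    [1, [0.5, -1, 0.4], 0],
  ],
)

```text
time_s: 31.65
position: [0.3105, -0.0125, 0.2038]
tcp_rot: [[-0.961, -0.002, 0.276], [-0.02, 0.998, -0.063], [-0.276, -0.066, -0.959]]
wrist_force: [0.1, -0.1, -0.4]
grip_width: 0.29
gripper_force: 59.2
```

Request:
play_rows(
  motion=[
    [1, [1, -0.8, 0.4], 0],
    [1, [1, -0.8, 0.4], 0],
    [1, [1, -0.8, 0.4], 0],
    [1, [1, -0.6, 0.4], 0],
    [1, [1, -0.6, 0.4], 0],
  ],
)

```text
time_s: 32.15
position: [0.2838, -0.1011, 0.1908]
tcp_rot: [[-0.975, -0.004, 0.221], [-0.015, 0.999, -0.051], [-0.221, -0.053, -0.974]]
wrist_force: [0.0, -0.2, 0.2]
grip_width: 0.289
gripper_force: 59.2
```

```bash
python3 st.py
```

```text
32.15 [ 0.284 -0.101  0.191] [ 78.455 -19.093 -50.56  140.139 -27.243  42.354 137.153] [ 0.017 -0.197  0.198] 0.2886934092479412
[[-0.975 -0.004  0.221]
 [-0.015  0.999 -0.051]
 [-0.221 -0.053 -0.974]]
```

Request:
play_rows(
  motion=[
    [1, [1, 0, 0.3], 0.4],
    [1, [1, 0, 0.3], 0.4],
    [1, [1, 0, 0.3], 0.4],
    [1, [1, 0, 0.3], 0.4],
    [1, [1, 0, 0.3], 0.4],
  ],
)

```text
time_s: 32.65
position: [0.2497, -0.1243, 0.1906]
tcp_rot: [[-0.968, 0.188, 0.169], [0.186, 0.982, -0.025], [-0.171, 0.007, -0.985]]
wrist_force: [0.2, -0.6, 0.0]
grip_width: 0.282
gripper_force: 59.2
```

Request:
play_rows(
  motion=[
    [1, [1, 0, 0.3], 0],
    [1, [1, 0, 0.3], 0],
    [1, [1, 0, 0.3], 0],
    [1, [1, 0, 0.3], 0],
    [1, [1, 0, 0.3], 0],
  ],
)

```text
time_s: 33.15
position: [0.2091, -0.1447, 0.1941]
tcp_rot: [[-0.976, 0.182, 0.123], [0.184, 0.983, 0.006], [-0.12, 0.028, -0.992]]
wrist_force: [1.0, 0.4, -0.4]
grip_width: 0.287
gripper_force: 59.2
```

```bash
python3 st.py
```

```text
33.15 [ 0.209 -0.145  0.194] [ 87.619 -19.08  -42.823 140.156 -23.367  51.62  139.526] [ 0.953  0.433 -0.362] 0.2874205925245468
[[-0.976  0.182  0.123]
 [ 0.184  0.983  0.006]
 [-0.12   0.028 -0.992]]
```

Request:
play_rows(
  motion=[
    [1, [1, 0.7, 0.3], 0.4],
    [1, [1, 0.7, 0.3], 0.4],
    [1, [1, 0.7, 0.3], 0.4],
    [1, [1, 0.7, 0.3], 0.4],
    [1, [1, 0.7, 0.3], 0.4],
  ],
)

```text
time_s: 33.65
position: [0.2035, -0.1005, 0.2071]
tcp_rot: [[-0.925, 0.374, 0.064], [0.377, 0.925, 0.045], [-0.042, 0.066, -0.997]]
wrist_force: [0.1, -0.2, -0.6]
grip_width: 0.288
gripper_force: 59.2
```

Request:
play_rows(
  motion=[
    [1, [1, 0.6, 0.3], 0],
    [1, [1, 0.6, 0.3], 0],
    [1, [1, 0.6, 0.3], 0],
    [1, [1, 0.6, 0.3], 0],
    [1, [1, 0.6, 0.3], 0],
  ],
)

```text
time_s: 34.15
position: [0.2088, -0.0372, 0.2085]
tcp_rot: [[-0.928, 0.372, 0.003], [0.371, 0.926, 0.069], [0.023, 0.065, -0.998]]
wrist_force: [0.7, 0.1, 0.3]
grip_width: 0.29
gripper_force: 59.2
```

```bash
python3 st.py
```

```text
34.15 [ 0.209 -0.037  0.208] [ 38.337 -19.076 -24.484 140.156 -13.642  58.945  90.503] [0.708 0.064 0.279] 0.29015462713966783
[[-0.928  0.372  0.003]
 [ 0.371  0.926  0.069]
 [ 0.023  0.065 -0.998]]
```

Request:
play_rows(
  motion=[
    [1, [0, 0, 0], 1],
    [1, [0, 0, 0], 1],
    [1, [0, 0, 0], 1.0],
    [1, [0, 0, 0], 0.2],
  ],
)

```text
time_s: 34.55
position: [0.2088, -0.0376, 0.2084]
tcp_rot: [[-0.764, 0.645, 0.003], [0.644, 0.762, 0.069], [0.042, 0.055, -0.998]]
wrist_force: [-0.1, -0.2, -0.8]
grip_width: 0.285
gripper_force: 59.3
```

```bash
python3 st.py
python3 - <<'E'
from h import *
plan([((.521,-.188,.2),0),((.521,-.188,.056),0)])
E
```

```text
34.55 [ 0.209 -0.038  0.208] [ 38.697 -19.089 -24.669 140.155 -13.713  58.933  72.366] [-0.08  -0.158 -0.8  ] 0.2851951132019766
[[-0.764  0.645  0.003]
 [ 0.644  0.762  0.069]
 [ 0.042  0.055 -0.998]]
17 rows first [-0.99  0.25 -0.  ] last [-0.99  0.25 -0.  ] tw 0.0
8 rows first [-0.04 -0.05  0.9 ] last [-0.04 -0.05  0.9 ] tw 0.0
```

Request:
play_rows(
  motion=[
    [1, [-0.99, 0.25, 0], 0],
    [1, [-0.99, 0.25, 0], 0],
    [1, [-0.99, 0.25, 0], 0],
    [1, [-0.99, 0.25, 0], 0],
    [1, [-0.99, 0.25, 0], 0],
  ],
)

```text
time_s: 35.05
position: [0.3014, -0.0827, 0.2056]
tcp_rot: [[-0.765, 0.644, 0.003], [0.642, 0.763, 0.069], [0.042, 0.055, -0.998]]
wrist_force: [0.2, 0.1, -0.3]
grip_width: 0.281
gripper_force: 59.3
```

Request:
play_rows(
  motion=[
    [1, [-0.99, 0.25, 0], 0],
    [1, [-0.99, 0.25, 0], 0],
    [1, [-0.99, 0.25, 0], 0],
    [1, [-0.99, 0.25, 0], 0],
    [1, [-0.99, 0.25, 0], 0],
  ],
)

```text
time_s: 35.55
position: [0.3931, -0.1275, 0.2026]
tcp_rot: [[-0.765, 0.644, 0.003], [0.642, 0.763, 0.069], [0.042, 0.055, -0.998]]
wrist_force: [-0.1, -0.9, 0.2]
grip_width: 0.287
gripper_force: 59.3
```

Request:
play_rows(
  motion=[
    [1, [-0.99, 0.25, 0], 0],
    [1, [-0.99, 0.25, 0], 0],
    [1, [-0.99, 0.25, 0], 0],
    [1, [-0.99, 0.25, 0], 0],
    [1, [-0.99, 0.25, 0], 0],
  ],
)

```text
time_s: 36.05
position: [0.4848, -0.1723, 0.1997]
tcp_rot: [[-0.765, 0.644, 0.002], [0.642, 0.763, 0.069], [0.043, 0.054, -0.998]]
wrist_force: [-0.5, 0.8, 0.6]
grip_width: 0.283
gripper_force: 59.3
```

Request:
play_rows(
  motion=[
    [1, [-0.99, 0.25, 0], 0],
    [1, [-0.99, 0.25, 0], 0],
    [1, [0, 0, 0], 0],
  ],
)

```text
time_s: 36.35
position: [0.5226, -0.1908, 0.1984]
tcp_rot: [[-0.765, 0.645, 0.004], [0.643, 0.763, 0.069], [0.042, 0.055, -0.998]]
wrist_force: [-1.1, 0.3, -0.3]
grip_width: 0.286
gripper_force: 59.3
```

```bash
python3 st.py
python3 - <<'E'
from h import *
plan([((.521,-.188,.056),0)])
f=grab_frame("wrist"); save("w6",f["img"])
E
```

```text
36.35 [ 0.523 -0.191  0.198] [ 36.68   20.143 -23.79  104.505   4.826  57.788  61.396] [-1.132  0.319 -0.258] 0.2860169375954236
[[-0.765  0.645  0.004]
 [ 0.643  0.763  0.069]
 [ 0.042  0.055 -0.998]]
8 rows first [-0.02 -0.04  0.89] last [-0.02 -0.04  0.89] tw 0.0
```

View pics/w6.png

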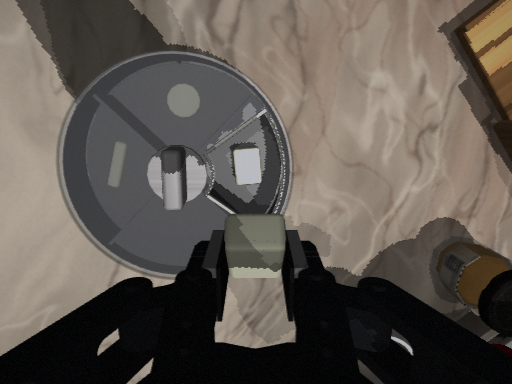

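The opening (between edges at (235,130) and (235,205)) is centred over the oblong at (247,166); the spare is held at (255,245). Lowering.

Request:
play_rows(
  motion=[
    [1, [-0.02, 0, 0.89], 0],
    [1, [-0.02, 0, 0.89], 0],
    [1, [-0.02, 0, 0.89], 0],
    [1, [-0.02, 0, 0.89], 0],
    [1, [-0.02, 0, 0.89], 0],
  ],
)

```text
time_s: 36.9
position: [0.5217, -0.1839, 0.1095]
tcp_rot: [[-0.765, 0.644, 0.002], [0.642, 0.763, 0.069], [0.043, 0.054, -0.998]]
wrist_force: [-0.3, 0.5, -0.5]
grip_width: 0.283
gripper_force: 59.3
```

Request:
play_rows(
  motion=[
    [1, [-0.02, 0, 0.89], 0],
    [1, [-0.02, 0, 0.89], 0],
    [1, [-0.02, 0, 0.85], 0],
    [1, [0, 0, 0], 0],
  ],
)

```text
time_s: 37.3
position: [0.5213, -0.1805, 0.0557]
tcp_rot: [[-0.765, 0.644, -0.002], [0.642, 0.763, 0.071], [0.047, 0.053, -0.998]]
wrist_force: [-0.2, 0.4, -0.4]
grip_width: 0.288
gripper_force: 59.3
```

```bash
python3 st.py
```

```text
37.3 [ 0.521 -0.181  0.056] [ 33.147  30.317 -21.228 111.549  10.063  41.444  56.784] [-0.212  0.351 -0.376] 0.28810018526713016
[[-0.765  0.644 -0.002]
 [ 0.642  0.763  0.071]
 [ 0.047  0.053 -0.998]]
```

Request:
play_rows(
  motion=[
    [1, [-0.24, -0.29, 0], 0],
    [1, [0, 0, 0], 0],
    [0, [0, 0, 0], 0],
    [0, [0, 0, 0], 0],
    [-1, [0, 0, 0], 0],
  ],
)

```text
time_s: 37.8
position: [0.5243, -0.1887, 0.0576]
tcp_rot: [[-0.765, 0.644, 0.004], [0.643, 0.763, 0.069], [0.041, 0.055, -0.998]]
wrist_force: [0.4, 0.3, 0.3]
grip_width: 0.658
gripper_force: 0.0
```

Request:
play_rows(
  motion=[
    [-1, [0, 0, 0], 0],
    [-1, [0, 0, 0], 0],
    [-1, [0, 0, -0.8], 0],
    [-1, [0, 0, -1], 0],
    [-1, [0, 0, -1], 0],
  ],
)

```text
time_s: 38.3
position: [0.5237, -0.1923, 0.1134]
tcp_rot: [[-0.765, 0.644, 0.003], [0.643, 0.763, 0.069], [0.043, 0.055, -0.998]]
wrist_force: [-0.2, 0.6, -0.2]
grip_width: 0.999
gripper_force: 0.0
```

Request:
play_rows(
  motion=[
    [-1, [0, 0, -1], 0],
    [-1, [0, 0, -1], 0],
    [-1, [0, 0, -1], 0],
    [-1, [0, 0, 0], 0],
  ],
)

```text
time_s: 38.7
position: [0.5254, -0.1973, 0.1756]
tcp_rot: [[-0.765, 0.644, 0.009], [0.643, 0.763, 0.067], [0.036, 0.057, -0.998]]
wrist_force: [0.3, -0.3, -0.1]
grip_width: 1.0
gripper_force: 0.0
```

```bash
python3 st.py
python3 - <<'E'
from h import *
f=grab_frame("wrist"); save("w7",f["img"]); W=cloud(f)
k=(W[...,2]>.07)&(W[...,2]<.09)&(np.hypot(W[...,0]-.477,W[...,1]+.232)<.06); print(k.sum(),cv2.minAreaRect(W[k][:,:2].astype(np.float32)*1000))
m=(np.hypot(W[...,0]-.516,W[...,1]+.185)<.04)&(W[...,2]<.046); print("heights in opening",np.nanpercentile(W[m][:,2],[50,90,98,100]))
plan([((.477,-.232,.14),0),((.477,-.232,.06),0)])
E
```

```text
38.7 [ 0.525 -0.197  0.176] [ 36.88   21.892 -23.637 105.399   5.826  55.028  61.242] [ 0.344 -0.27  -0.132] 0.9996051463134504
[[-0.765  0.644  0.009]
 [ 0.643  0.763  0.067]
 [ 0.036  0.057 -0.998]]
1561 ((477.0911560058594, -232.3735809326172), (16.390026092529297, 49.780296325683594), 48.015533447265625)
heights in opening [0.00417132 0.03983263 0.04068625 0.0458977 ]
3 rows first [ 0.21 -0.99  0.52] last [ 0.21 -0.99  0.52] tw 0.0
4 rows first [-0.04 -0.06  1.  ] last [-0.04 -0.06  1.  ] tw 0.0
```

View pics/w7.png

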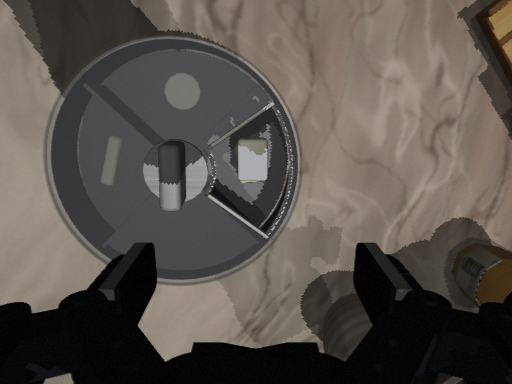

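Spare lies flat on top of the other (top at 40 mm, at (252,160)), under the cap's underside. Now grip the bar at (173,178) again.

Request:
play_rows(
  motion=[
    [-1, [0.21, -0.99, 0], 0],
    [-1, [0.21, -0.99, 0], 0],
    [-1, [0.21, -0.99, 0.5], 0],
    [-1, [0, 0, 0.8], 0],
    [-1, [0, 0, 0], 0],
  ],
)

```text
time_s: 39.25
position: [0.4733, -0.2315, 0.1413]
tcp_rot: [[-0.764, 0.645, -0.002], [0.643, 0.762, 0.072], [0.048, 0.053, -0.997]]
wrist_force: [0.4, 0.6, -0.1]
grip_width: 0.998
gripper_force: 0.0
```

```bash
python3 st.py; python3 -c "
from h import *
plan([((.477,-.232,.061),0)])"
```

```text
39.25 [ 0.473 -0.232  0.141] [ 41.838  21.679 -22.701 110.996   5.68   50.571  66.631] [ 0.433  0.595 -0.144] 0.9983894543173361
[[-0.764  0.645 -0.002]
 [ 0.643  0.762  0.072]
 [ 0.048  0.053 -0.997]]
5 rows first [-0.07 -0.02  0.8 ] last [-0.07 -0.02  0.8 ] tw 0.0
```

Request:
play_rows(
  motion=[
    [-1, [-0.07, -0.02, 0.8], 0],
    [-1, [-0.07, -0.02, 0.8], 0],
    [-1, [-0.07, -0.02, 0.8], 0],
    [-1, [-0.07, -0.02, 0.8], 0],
    [-1, [-0.07, -0.02, 0.8], 0],
  ],
)

```text
time_s: 39.75
position: [0.4807, -0.232, 0.0633]
tcp_rot: [[-0.765, 0.643, 0.003], [0.642, 0.763, 0.069], [0.042, 0.055, -0.998]]
wrist_force: [0.0, 0.3, 1.5]
grip_width: 0.999
gripper_force: 0.0
```

Request:
play_rows(
  motion=[
    [-1, [0, 0, 0], 0],
    [1, [0, 0, 0], 0],
    [1, [0, 0, 0], 0],
    [1, [0, 0, 0], 0],
    [1, [0, 0, 0], 0],
  ],
)

```text
time_s: 40.25
position: [0.4806, -0.2328, 0.0646]
tcp_rot: [[-0.765, 0.644, 0.005], [0.643, 0.763, 0.068], [0.041, 0.055, -0.998]]
wrist_force: [0.0, 0.8, 0.5]
grip_width: 0.331
gripper_force: 0.0
```

Request:
play_rows(
  motion=[
    [1, [0, 0, 0], 0],
    [1, [0, 0, 0], 0.8],
    [1, [0, 0, 0], 0.8],
    [1, [0, 0, 0], 0.8],
    [1, [0, 0, 0], 0.8],
  ],
)

```text
time_s: 40.75
position: [0.4802, -0.2331, 0.0647]
tcp_rot: [[-0.521, 0.854, 0.004], [0.852, 0.52, 0.068], [0.056, 0.038, -0.998]]
wrist_force: [-1.3, -0.1, 4.1]
grip_width: 0.173
gripper_force: 57.9
```

```bash
python3 st.py
```

```text
40.75 [ 0.48  -0.233  0.065] [ 36.099  27.562 -16.135 113.832   5.654  40.929  48.708] [-1.257 -0.144  4.082] 0.17251862607446852
[[-0.521  0.854  0.004]
 [ 0.852  0.52   0.068]
 [ 0.056  0.038 -0.998]]
```

Request:
play_rows(
  motion=[
    [1, [0, 0, 0], 0.85],
    [1, [0, 0, 0], 0.85],
    [1, [0, 0, 0], 0.85],
    [1, [0, 0, 0], 0.85],
    [1, [0, 0, 0], 0.85],
  ],
)

```text
time_s: 41.25
position: [0.4795, -0.2333, 0.0646]
tcp_rot: [[-0.122, 0.993, 0.003], [0.99, 0.122, 0.068], [0.067, 0.011, -0.998]]
wrist_force: [-2.9, -0.4, 4.8]
grip_width: 0.171
gripper_force: 59.5
```

Request:
play_rows(
  motion=[
    [1, [0, 0, 0], 0.85],
    [1, [0, 0, 0], 0.85],
    [1, [0, 0, 0], 0.85],
    [1, [0, 0, 0], 0.85],
    [1, [0, 0, 0], 0.85],
  ],
)

```text
time_s: 41.75
position: [0.4789, -0.2332, 0.0644]
tcp_rot: [[0.298, 0.955, 0.002], [0.952, -0.298, 0.068], [0.066, -0.019, -0.998]]
wrist_force: [-4.4, -0.2, 5.8]
grip_width: 0.169
gripper_force: 60.2
```

Request:
play_rows(
  motion=[
    [1, [0, 0, 0], 0.85],
    [1, [0, 0, 0], 0.85],
    [1, [0, 0, 0], 0.85],
    [1, [0, 0, 0], 0.85],
    [1, [0, 0, 0], 0.2],
  ],
)

```text
time_s: 42.25
position: [0.4784, -0.233, 0.0643]
tcp_rot: [[0.614, 0.789, 0.001], [0.787, -0.613, 0.069], [0.055, -0.041, -0.998]]
wrist_force: [-7.5, 0.6, 6.1]
grip_width: 0.172
gripper_force: 63.1
```

```bash
python3 st.py;  python3 -c "
from h import *
s=get_state();R=s['tcp_rot'];print(np.degrees(np.arctan2(R[1,1],R[0,1])),s['torque'])"
```

```text
42.25 [ 0.478 -0.233  0.064] [ 22.151  26.513   1.733 114.783  -6.78   40.45   -8.937] [-7.475  0.594  6.146] 0.1715342925483702
[[ 0.614  0.789  0.001]
 [ 0.787 -0.613  0.069]
 [ 0.055 -0.041 -0.998]]
-37.81256529709565 [-0.49028563  0.48495109  0.17283233]
```

Request:
play_rows(
  motion=[
    [1, [0, 0, 0], 0.5],
    [1, [0, 0, 0], 0.2],
    [1, [0, 0, 0], 0],
  ],
)

```text
time_s: 42.55
position: [0.4784, -0.233, 0.0643]
tcp_rot: [[0.664, 0.748, 0.0], [0.746, -0.662, 0.068], [0.051, -0.045, -0.998]]
wrist_force: [-8.2, -0.5, 5.2]
grip_width: 0.177
gripper_force: 65.6
```

Request:
play_rows(
  motion=[
    [-1, [0, 0, 0], 0],
    [-1, [0, 0, 0], 0],
    [-1, [0, 0, 0], 0],
    [-1, [0, 0, 0], 0],
    [-1, [0, 0, -0.6], 0],
  ],
)

```text
time_s: 43.05
position: [0.4792, -0.2328, 0.075]
tcp_rot: [[0.666, 0.746, 0.0], [0.744, -0.665, 0.071], [0.053, -0.047, -0.998]]
wrist_force: [-0.2, -0.5, 0.2]
grip_width: 0.993
gripper_force: 0.0
```

Request:
play_rows(
  motion=[
    [-1, [0, 0, -1], 0],
    [-1, [0, 0, -1], 0],
    [-1, [0, 0, -1], 0],
    [-1, [0, 0, -1], 0],
    [-1, [0, 0, -1], 0],
  ],
)

```text
time_s: 43.55
position: [0.4799, -0.2406, 0.1775]
tcp_rot: [[0.667, 0.745, 0.004], [0.744, -0.665, 0.069], [0.054, -0.042, -0.998]]
wrist_force: [-0.3, -0.2, 0.3]
grip_width: 0.997
gripper_force: 0.0
```

Request:
play_rows(
  motion=[
    [-1, [0, 0, -1], 0],
    [-1, [0, 0, -1], 0],
    [-1, [0, 0, -1], 0],
    [-1, [0, 0, 0], 0],
  ],
)

```text
time_s: 43.95
position: [0.4812, -0.2456, 0.2392]
tcp_rot: [[0.667, 0.745, 0.01], [0.743, -0.666, 0.066], [0.056, -0.037, -0.998]]
wrist_force: [0.3, 0.7, 0.6]
grip_width: 1.002
gripper_force: 0.0
```

```bash
python3 st.py
python3 - <<'E'
from h import *
f=grab_frame("wrist"); save("w8",f["img"]); W=cloud(f)
k=(W[...,2]>.07)&(W[...,2]<.09)&(np.hypot(W[...,0]-.477,W[...,1]+.232)<.06); print(k.sum(),cv2.minAreaRect(W[k][:,:2].astype(np.float32)*1000))
E
```

```text
43.95 [ 0.481 -0.246  0.239] [ 21.002  14.447   4.416 105.136  -5.418  61.681 -13.91 ] [0.309 0.713 0.561] 1.00223861681515
[[ 0.667  0.745  0.01 ]
 [ 0.743 -0.666  0.066]
 [ 0.056 -0.037 -0.998]]
902 ((477.1015625, -232.30641174316406), (50.11888122558594, 15.986176490783691), 49.667930603027344)
```

View pics/w8.png

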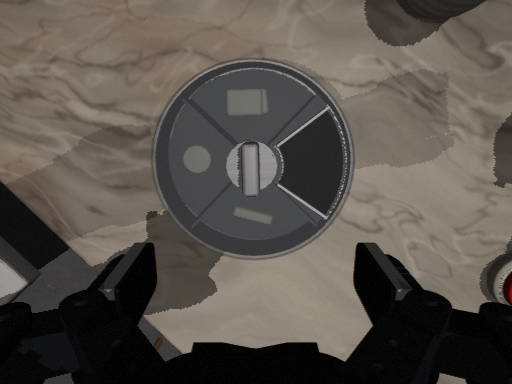

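The opening now sits exactly over the blank quarter (bar at 49.7°), with the two tablets stacked at (247,101), and the round tab and stick in place. Handing in.

```bash
python3 -c "
from plant import *
print(close_job())"
```

```text
the job is handed in; nothing more can be done
None
```

The job is handed in at about 44 s of the 72 s. The spare tablet lies flat on the other oblong tablet in its compartment, the cap is at its end stop with the opening over the blank quarter, and the gripper is open and clear. No verdict came back, so this is from the last wrist picture.

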